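# Clear the workbench: offcuts, stain tins and chisel to their trays

## Robot

A 6-joint arm with a two-finger parallel gripper is mounted at the origin on the work surface. World frame = base frame: x ahead of the robot, y to its left, z up, the work surface at z = 0. Lengths are in m, angles in rad, forces in N, time in s.
With the tool pointing down it reaches from about 0.35 to 0.775 m from the base axis. Payload 5.5 kg.
Tool frame: the origin (TCP) lies midway between the tips of the shut fingers; the grasp point (between the pads) lies env.tcp_to_grasp behind it (env.tcp_to_grasp is the distance from the TCP to the grasp point, in m); z points along the fingers, y is the direction in which the jaws open and shut (so a half turn about z gives the same grasp; the last joint's range is limited). The gripper opens to 85 mm and grips with 20 to 120 N. Pads are 22 mm wide; open, the fingers measure 114 mm over their backs; the gripper's body (76 mm by 85 mm) begins 54 mm behind the grasp point. The pads swing forward as they close: fully open they stand 13 mm farther back than shut.
Start: joints at [-0.14, 0.313, 0.046, 1.304, 0, 1.431], TCP at [0.575, -0, 0.199] pointing down, gripper open.
Joint ranges: [-2.76, 2.76], [-0.86, 1.69], [-1.03, 1.26], [-2.2, 2.34], [-1.47, 1.5], [-3.14, 3.14]. Speed limits (rad/s): [2.57, 2.57, 3.14, 3.14, 3.14, 3.14].

## Interface

Orientations are given as a unit quaternion [w, x, y, z].
In Python, from workcell import env gives the robot as it stands.
- The arm moves only by the shell command python3 -m handwheel 'ROWS' [OPENING] [FORCE]. ROWS is JSON, a list of rows, each an object of numbers: "dx", "dy", "dz": the shift along the tool's x, y, z normalised to -1 to 1, where 1 is 20 mm; "roll": the turn about the tool's z normalised to -1 to 1, where 1 is 6 degrees. In form: [{"dx": .., "dy": .., "dz": .., "roll": ..}, ...]. A call has 1 to 8 rows; each row shifts and turns the commanded pose from where the row before left it, along the tool's axes as they then stand; what a row does not reach is not made up. A row lasts 1/12 s, in which the tool goes at most 41.7 mm and 7.16 degrees, less where a joint would pass 70% of its speed; a pose out of reach is approached as far as the arm can. A call with a number of a shift or a turn outside -1 to 1 is refused whole. A call with a gripper value outside its range is refused whole. OPENING is the closure in counts, from 0 (fully open) to 255 (shut), set as the call begins (- or left out, the last holds). The fingers move at their own pace and stop on an object; FORCE is the grip in N (left out, the last holds). Time passes only in rows, so rows that do not move let the fingers close. It gives the time, the measured TCP pose, the force and the opening at its end, in the units of the state.
- env.get_state(): the state, without advancing time (a new reading comes with each control period).
- env.read_camera(name): name is "scene" or "side" or "wrist"; returns the picture (400x640x3 uint8, blue, green, red); there is no depth.
- env.calibration(name): a dict with "fx", "fy", "cx", "cy" (pixels), "k1" (the pictures are not rectified: a ray, as slopes to the right and down, at radius r is drawn at 1 + k1 r^2 times it, then the intrinsics apply), "R" (3x3) and "t" (3): a world point X has camera coordinates R X + t. Camera axes: x right, y down, z forward; pixel columns grow to the right and rows downward; lengths in m; the calibration is good to about 2 mm. A picture is of the moment at which its call begins: read the wrist's pose just before it. calibration takes no time and is no camera call; for the wrist camera it gives the pose at the moment of the call.
- env.hand_in(): hands the job in, once; it reports no verdict.
The state is a dict: "clock": time; "joint_pos": joint angles; "qvel": joint speeds; "tau": joint torques, N m; "tcp_pos": TCP position; "orientation": TCP orientation; "wrist_force": force on the tool from outside, world axes, zero at the start; "ft_torque": the same for the moment, N m; "finger_gap": finger opening in m.
Only numpy, scipy, OpenCV 4.12 (cv2) and the standard library are available. Lean on these libraries where they do the work, as an engineer would, in place of code of your own. Each camera call takes 0.05 s, during which the arm holds its last target.

## Task

Clear up the bench by sorting the five loose things into their trays: both wooden offcuts flat on the floor of the plywood crate, both tins of stain standing on the floor of the steel drip tray, and the chisel lying flat in the green tool tray. Nothing may lie on top of anything else or on a tray's rim. Never tip a tin over on the way, and leave the blue mug standing where it is.

Things in the scene. Friction and masses are not known exactly. Their poses are not given: they have to be found in the camera images.
- pale_offcut_center (a point): A solid wooden offcut, pale straw-coloured wood with two dark round dots on top: 80 mm long (own x), 38 mm wide (own y), 36 mm high, about 80 g, lying loose on the bench. This point is its centre, 18 mm above its underside; z up.
- red_offcut_center (a point): A solid wooden offcut, dark red wood with one dark line across the top: 80 mm long (own x), 38 mm wide (own y), 36 mm high, about 80 g, lying loose on the bench. This point is its centre, 18 mm above its underside; z up.
- blue_tin_center (a point): A loose, closed, round tin of wood stain, bare metal with a blue lid and band: diameter 54 mm, 48 mm high overall with the lid disc, metal body 46 mm high, about 150 g, standing upright. This point is on its axis, 23 mm above its underside; z up along its axis.
- white_tin_center (a point): A loose, closed, round tin of wood stain, bare metal with a white lid and band: diameter 54 mm, 48 mm high overall with the lid disc, metal body 46 mm high, about 150 g, standing upright. This point is on its axis, 23 mm above its underside; z up along its axis.
- chisel_center (a point): A loose chisel lying flat along its own x, 144 mm long, 140 g: yellow handle (28 mm wide along own y, 26 mm high, rounded) from 72 mm behind (-x) to 18 mm ahead (+x) of this point, then a 10 mm neck and a flat steel blade 18 mm wide, clear of the bench. This point is the middle of the length, in the handle, 13 mm above its underside, near the centre of mass: grasp across the handle here. z up.
- crate: Offcut crate: low open box of pale plywood. Fixed to the bench, open on top, outside 130 mm (own x) by 210 mm (own y), inside 120 by 200 mm, walls 5 mm thick, floor 5 mm thick, rim 24 mm above the bench. Origin: centre of the underside, on the bench surface; z up.
- drip_tray: Drip tray: low open tray of bare silvery-grey steel. Fixed to the bench, open on top, outside 130 mm (own x) by 210 mm (own y), inside 120 by 200 mm, walls 5 mm thick, floor 5 mm thick, rim 20 mm above the bench. Origin: centre of the underside, on the bench surface; z up. A thin lip along each long side reaches 5 mm farther out.
- tool_tray: Tool tray: low open tray of green painted metal with a dark floor. Fixed to the bench, open on top, outside 130 mm (own x) by 210 mm (own y), inside 120 by 200 mm, walls 5 mm thick, floor 5 mm thick, rim 22 mm above the bench. Origin: centre of the underside, on the bench surface; z up.
- mug_center (a point): A loose blue ceramic mug standing on the bench, to be left alone: rim diameter 72 mm, 75 mm high, a handle at one side. This point is on its axis, half-way up.
Not all that is in view belongs to the job. Of the things that look like the part that bears red_offcut_center, take the one that is farthest to the robot's left at the start.

How it is judged:
By the outcome, as a careful person would: the job done as asked, in the order asked, and still so for the second after the job is handed in, with the robot touching nothing.
It also fails if it takes over 138 s, if anything falls off the work surface, if the arm or the gripper's body presses on something with over 40 N, if the wrist force passes 120 N, or if a joint passes its speed limit or range.

## Working session

There is one attempt and no reset: what is moved stays moved. The work goes in short steps, Python scripts to look and compute and a shell command to move; the robot and the scene stay as the last step left them, time stands still between calls to the robot, and variables do not carry over. Pictures are saved under pics/ and viewed, and the job is handed in when it is done.

```bash
ls; mkdir -p pics; python3 - <<'E'
from workcell import env
import cv2
s=env.get_state(); print(s, env.tcp_to_grasp)
for n in ['scene','side']:
    im=env.read_camera(n); cv2.imwrite(f'pics/{n}0.png',im); c=env.calibration(n); print(n,c)
E
```

```text
pics
{'clock': 0.0, 'joint_pos': array([-1.39623382e-01,  3.13997304e-01,  4.49878838e-02,  1.30358705e+00,
       -8.31107641e-06,  1.43120525e+00]), 'qvel': array([ 0.00049819,  0.00117638, -0.00012869, -0.00175175,  0.00052172,
       -0.00178039]), 'tau': array([-2.90074182e-03, -4.80629075e+01,  2.98531097e+01,  1.95313990e-02,
       -3.83516899e-04, -4.27451073e-05]), 'tcp_pos': array([5.74440683e-01, 5.27395386e-05, 1.97914317e-01]), 'orientation': array([-7.16316913e-04,  7.07117915e-01,  7.07095074e-01, -5.45008347e-04]), 'wrist_force': array([ 0.03897531, -0.34925707,  0.01663276]), 'ft_torque': array([-0.03072895, -0.00741981,  0.00925684]), 'finger_gap': 0.08569197842048411} 0.0187
scene {'fx': 408.24795028577716, 'fy': 408.24795028577716, 'cx': 317.91042918009344, 'cy': 195.94126852499366, 'k1': -0.005423378161590573, 'R': array([[ 0.42392356,  0.90540842, -0.02289991],
       [ 0.52322013, -0.2654599 , -0.80979735],
       [-0.73927634,  0.33131049, -0.58626261]]), 't': array([-0.22694393, -0.21414823,  1.40475154])}
side {'fx': 375.50940058641794, 'fy': 375.50940058641794, 'cx': 320.649827884437, 'cy': 191.91833714924707, 'k1': 0.014520309385458799, 'R': array([[ 0.79399258, -0.6078806 ,  0.00754676],
       [-0.47860161, -0.63269106, -0.60880417],
       [ 0.37485501,  0.47977411, -0.79328464]]), 't': array([-0.40413225,  0.2573179 ,  1.00287592])}
```

View pics/scene0.png

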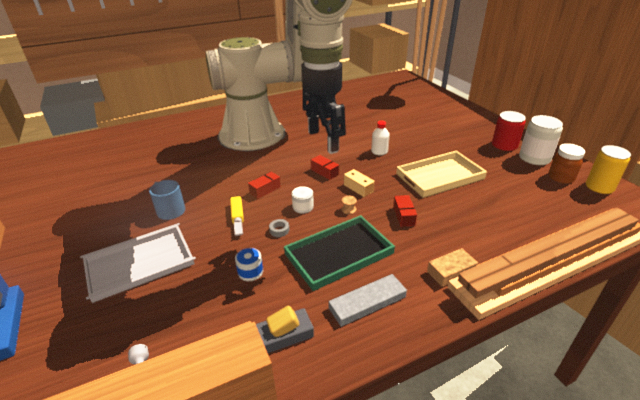

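View pics/side0.png

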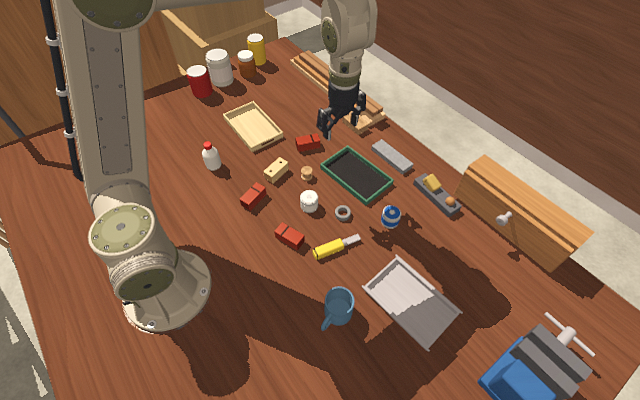

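The scene picture shows red blocks at (265,185), (324,168) and (404,211), and the pale offcut at (359,182). The blue tin is at (250,263), the white tin at (303,199), the chisel at (237,213) and the mug at (168,200). The crate is at (441,173), the tool tray at (340,250) and the drip tray at (138,260). Next I zoom in and segment.

```bash
cat > h.py <<'E'
import numpy as np, cv2
from workcell import env
def ray(c,uv):
    R=np.array(c['R']);t=np.array(c['t'])
    d=np.array([(uv[0]-c['cx'])/c['fx'],(uv[1]-c['cy'])/c['fy']]);p=d.copy()
    for _ in range(10): p=d/(1+c['k1']*(p@p))
    return -R.T@t, R.T@np.array([p[0],p[1],1.])
def onz(c,uv,z):
    o,d=ray(c,uv); return o+d*(z-o[2])/d[2]
def proj(c,X):
    x=np.array(c['R'])@np.array(X)+np.array(c['t']);p=x[:2]/x[2];p=p*(1+c['k1']*(p@p))
    return np.array([c['cx']+c['fx']*p[0],c['cy']+c['fy']*p[1]])
E
python3 - <<'E'
import cv2,numpy as np
a=cv2.imread('pics/scene0.png')[140:300,70:500]; b=cv2.imread('pics/side0.png')[90:360,190:480]
cv2.imwrite('pics/sc_z.png',cv2.resize(a[:, 150:],None,fx=2.8,fy=2.8,interpolation=cv2.INTER_CUBIC))
cv2.imwrite('pics/si_z.png',cv2.resize(b,(0,0),fx=2.2,fy=2.2,interpolation=cv2.INTER_CUBIC))
E
```

```text
(no output)
```

View pics/sc_z.png

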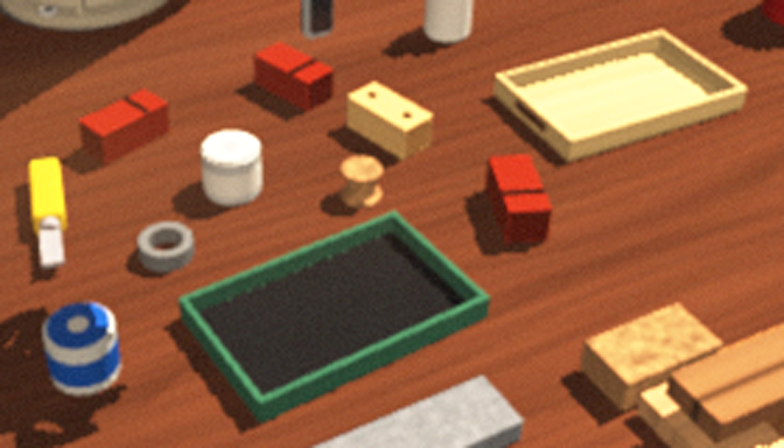

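View pics/si_z.png

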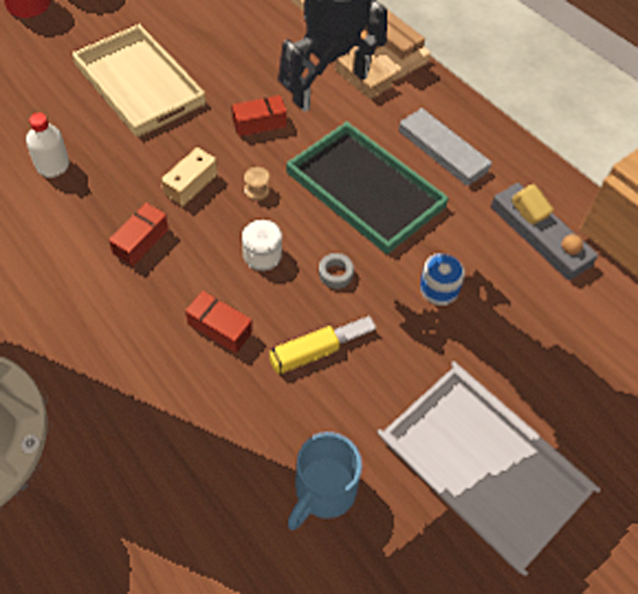

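```bash
python3 - <<'E'
from h import *
cs,cd=env.calibration('scene'),env.calibration('side')
S=lambda u,v:(220+(u+.5)/2.8-.5,140+(v+.5)/2.8-.5)
D=lambda u,v:(190+(u+.5)/2.2-.5,90+(v+.5)/2.2-.5)
def show(n,pts,z,c,f):
    P=np.array([onz(c,f(*p),z)[:2] for p in pts]); 
    print(n,P.round(3).tolist(),'mean',P.mean(0).round(3), 'sides',[round(float(np.linalg.norm(P[i]-P[(i+1)%len(P)])),3) for i in range(len(P))] if len(P)>1 else '')
show('red s',[(488,158),(533,155),(549,204),(505,211)],.036,cs,S)
show('red d',[(233,111),(279,98),(287,116),(240,132)],.036,cd,D)
show('pale s',[(374,84),(432,117),(405,133),(347,97)],.036,cs,S)
show('pale d',[(163,178),(198,149),(216,160),(183,190)],.036,cd,D)
show('white s',[(231,147)],.048,cs,S); show('white d',[(262,235)],.048,cd,D)
show('blue s',[(79,322)],.048,cs,S); show('blue d',[(444,269)],.048,cd,D)
show('crate s',[(495,87),(658,33),(745,87),(572,148)],.024,cs,S)
show('crate d',[(74,62),(136,28),(204,95),(138,130)],.024,cd,D)
show('tool s',[(182,299),(393,215),(489,295),(260,402)],.022,cs,S)
show('tool d',[(288,167),(348,126),(446,196),(388,241)],.022,cd,D)
show('drip d',[(380,433),(456,366),(597,489),(524,571)],.02,cd,D)
I=lambda u,v:(u,v)
show('drip s',[(82,258),(183,229),(194,262),(93,293)],.02,cs,I)
show('chisel d',[(272,357),(337,335),(375,324)],.02,cd,D)
show('chisel s',[(46,162),(50,224),(53,262)],.02,cs,S)
show('mug d',[(328,462)],.075,cd,D)
show('mug s',[(167,188)],.075,cs,I)
show('others',[(291-26,181),(324,166)],.036,cs,I)
show('knob,ring,bottle',[(349,205),(279,228),(380,145)],.02,cs,I)
E
```

```text
red s [[0.566, 0.198], [0.581, 0.237], [0.646, 0.207], [0.637, 0.168]] mean [0.608 0.203] sides [0.041, 0.072, 0.04, 0.077]
red d [[0.57, 0.222], [0.645, 0.202], [0.631, 0.163], [0.553, 0.179]] mean [0.6   0.192] sides [0.078, 0.042, 0.08, 0.047]
pale s [[0.411, 0.168], [0.487, 0.188], [0.498, 0.152], [0.419, 0.133]] mean [0.454 0.16 ] sides [0.079, 0.038, 0.081, 0.036]
pale d [[0.409, 0.171], [0.482, 0.188], [0.491, 0.153], [0.42, 0.134]] mean [0.45  0.162] sides [0.075, 0.036, 0.074, 0.038]
white s [[0.461, -0.008]] mean [ 0.461 -0.008] sides 
white d [[0.458, -0.008]] mean [ 0.458 -0.008] sides 
blue s [[0.618, -0.199]] mean [ 0.618 -0.199] sides 
blue d [[0.617, -0.199]] mean [ 0.617 -0.199] sides 
crate s [[0.454, 0.283], [0.443, 0.498], [0.567, 0.503], [0.575, 0.287]] mean [0.51  0.393] sides [0.216, 0.124, 0.216, 0.121]
crate d [[0.432, 0.486], [0.559, 0.499], [0.561, 0.291], [0.435, 0.287]] mean [0.497 0.391] sides [0.128, 0.209, 0.125, 0.199]
tool s [[0.602, -0.112], [0.584, 0.09], [0.706, 0.108], [0.727, -0.101]] mean [ 0.655 -0.004] sides [0.203, 0.123, 0.21, 0.126]
tool d
[... 195 characters left out ...]
6]] mean [ 0.484 -0.415] sides [0.136, 0.211, 0.134, 0.213]
drip s [[0.435, -0.526], [0.435, -0.307], [0.558, -0.305], [0.555, -0.506]] mean [ 0.495 -0.411] sides [0.22, 0.123, 0.201, 0.122]
chisel d [[0.365, -0.154], [0.451, -0.179], [0.501, -0.197]] mean [ 0.439 -0.177] sides [0.09, 0.053, 0.143]
chisel s [[0.368, -0.158], [0.459, -0.18], [0.509, -0.192]] mean [ 0.446 -0.177] sides [0.094, 0.051, 0.145]
mug d [[0.319, -0.319]] mean [ 0.319 -0.319] sides 
mug s [[0.328, -0.315]] mean [ 0.328 -0.315] sides 
others [[0.352, -0.071], [0.356, 0.104]] mean [0.354 0.017] sides [0.175, 0.175]
knob,ring,bottle [[0.53, 0.09], [0.534, -0.1], [0.3, 0.325]] mean [0.455 0.105] sides [0.19, 0.486, 0.329]
```

Target red offcut: about (0.604, 0.198), the largest y of the three red blocks. Sizes agree with the given ones (about 78x40 against 80x38), so I start moving: roll first and watch joint 6.

```bash
cat > go.py <<'E'
import sys
from h import *
from scipy.spatial.transform import Rotation as Ro
def st():
    s=env.get_state();w,x,y,z=s['orientation'];R=Ro.from_quat([x,y,z,w]).as_matrix()
    phi=-np.degrees(np.arctan2(R[1,1],R[0,1])); return s,R,phi
def tool(phi):
    a=np.radians(-phi); ty=np.array([np.cos(a),np.sin(a)]); tx=np.array([-np.sin(a),np.cos(a)]); return tx,ty
if __name__=='__main__':
    X=np.array(list(map(float,sys.argv[1:4])));ph=float(sys.argv[4])
    s,R,phi=st();d=X-s['tcp_pos'];tx,ty=tool(ph)
    print('t %.2f pos %s phi %.1f j6 %.2f gap %.4f F %s'%(s['clock'],s['tcp_pos'].round(4),phi,s['joint_pos'][5],s['finger_gap'],s['wrist_force'].round(1)))
    print('roll units %.2f ; after roll dx %.2f dy %.2f dz %.2f (units of 20mm), tilt z %s'%((ph-phi)/6,tx@d[:2]/.02,ty@d[:2]/.02,-d[2]/.02,R[:,2].round(3)))
E
python3 -m handwheel '[{"roll":-1},{"roll":-1},{"roll":-1},{"roll":-1},{"roll":-1},{"roll":-1},{"roll":-1},{"roll":-1}]' 0 40; python3 go.py .604 .198 .16 -71
```

```text
t 0.10 pos [0.5745 0.     0.198 ] phi 0.0 j6 1.43 gap 0.0853 F [0.3 0.4 0.8]
roll units -11.83 ; after roll dx 1.83 dy 9.84 dz 1.90 (units of 20mm), tilt z [-0.002  0.    -1.   ]invalid input at $[0]: expected keys dx, dy, dz, roll
```

```bash
python3 -m handwheel '[{"dx":0,"dy":0,"dz":0,"roll":-1},{"dx":0,"dy":0,"dz":0,"roll":-1},{"dx":0,"dy":0,"dz":0,"roll":-1},{"dx":0,"dy":0,"dz":0,"roll":-1},{"dx":0,"dy":0,"dz":0,"roll":-1},{"dx":0,"dy":0,"dz":0,"roll":-1},{"dx":0,"dy":0,"dz":0,"roll":-1},{"dx":0,"dy":0,"dz":0,"roll":-1}]' 0 40; python3 go.py .604 .198 .16 -71
```

```text
clock: 0.77
tcp_pos: [0.5747, 0.0001, 0.1983]
orientation: [-0.001, 0.356, 0.935, -0.0]
wrist_force: [-0.1, -0.2, 0.2]
finger_gap: 0.0852
t 0.77 pos [5.747e-01 1.000e-04 1.983e-01] phi -48.3 j6 0.59 gap 0.0852 F [-0.1 -0.2  0.2]
roll units -3.78 ; after roll dx 1.84 dy 9.83 dz 1.91 (units of 20mm), tilt z [-0.001  0.    -1.   ]
```

```bash
python3 -m handwheel '[{"dx":0,"dy":0,"dz":0,"roll":-1},{"dx":0,"dy":0,"dz":0,"roll":-1},{"dx":0,"dy":0,"dz":0,"roll":-1},{"dx":0,"dy":0,"dz":0,"roll":-0.8},{"dx":0.2,"dy":1,"dz":0,"roll":0},{"dx":0.2,"dy":1,"dz":0,"roll":0},{"dx":0.2,"dy":1,"dz":0,"roll":0},{"dx":0.2,"dy":1,"dz":0,"roll":0}]' >/dev/null;  python3 -m handwheel '[{"dx":0.2,"dy":1,"dz":0,"roll":0},{"dx":0.2,"dy":1,"dz":0,"roll":0},{"dx":0.2,"dy":1,"dz":0,"roll":0},{"dx":0.2,"dy":1,"dz":0,"roll":0},{"dx":0.2,"dy":1,"dz":0,"roll":0},{"dx":0,"dy":0.8,"dz":0,"roll":0},{"dx":0,"dy":0,"dz":0,"roll":0}]' ; python3 go.py .604 .198 .16 -71
python3 - <<'E'
from h import *
c=env.calibration('wrist'); im=env.read_camera('wrist'); cv2.imwrite('pics/w1.png',im); print(c); print(proj(c,[.604,.198,.036]))
np.save('w1.npy',im); import pickle; pickle.dump(c,open('w1.pkl','wb'))
E
```

```text
clock: 2.02
tcp_pos: [0.6055, 0.1997, 0.1979]
orientation: [-0.0, 0.165, 0.986, 0.0]
wrist_force: [-0.3, 0.6, -0.3]
finger_gap: 0.0855
t 2.02 pos [0.6055 0.1997 0.1979] phi -71.0 j6 0.52 gap 0.0855 F [-0.3  0.6 -0.3]
roll units -0.00 ; after roll dx 0.05 dy -0.10 dz 1.89 (units of 20mm), tilt z [-0.001  0.001 -1.   ]
{'fx': 301.3696359120731, 'fy': 301.3696359120731, 'cx': 317.6586696178116, 'cy': 198.0035524086811, 'k1': -0.04316740488613877, 'R': array([[ 3.26113877e-01,  9.45330401e-01, -4.13785488e-04],
       [ 9.05214747e-01, -3.12148824e-01,  2.88356331e-01],
       [ 2.72462843e-01, -9.44115657e-02, -9.57523083e-01]]), 't': array([-0.38661224, -0.52272093,  0.23302068])}
[315.49021174 174.03887383]
```

View pics/w1.png

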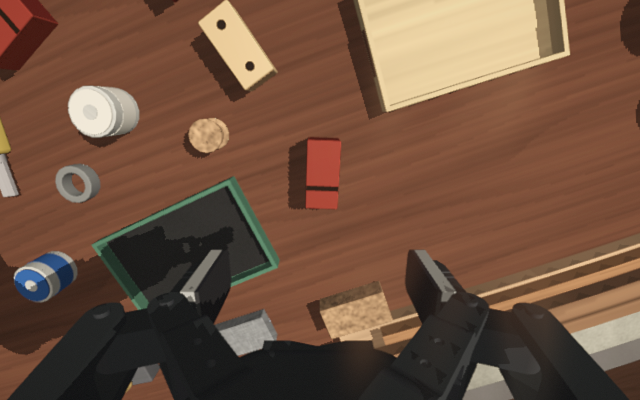

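The wrist view shows the red offcut at (323,174), aligned almost upright in the picture, the pale one at (237,45) and the crate corners at (388,110) and (568,54). I measure these on their planes.

```bash
cat > meas.py <<'E'
from h import *
def rect(c,im,mask,z,near,k=3):
    mask=cv2.morphologyEx(mask.astype(np.uint8),cv2.MORPH_OPEN,np.ones((2,2)))
    mask=cv2.morphologyEx(mask,cv2.MORPH_CLOSE,np.ones((5,5)))
    cn,_=cv2.findContours(mask,cv2.RETR_EXTERNAL,cv2.CHAIN_APPROX_NONE)
    best=None
    for q in cn:
        if cv2.contourArea(q)<60: continue
        P=np.array([onz(c,p[0].astype(float),z)[:2] for p in q]);(x,y),(w,h),a=cv2.minAreaRect((P*1000).astype(np.float32))
        d=np.hypot(x/1000-near[0],y/1000-near[1])
        if best is None or d<best[0]:
            if w<h: w,h,a=h,w,a+90
            best=(d,x,y,w,h,(a+90)%180-90)
    print('center %.1f %.1f size %.1f %.1f longaxis %.1f deg'%best[1:]); return best
E
python3 - <<'E'
from meas import *
import pickle
im=np.load('w1.npy');c=pickle.load(open('w1.pkl','rb'))
h=cv2.cvtColor(im,cv2.COLOR_BGR2HSV);H,S,V=[h[...,i].astype(int) for i in range(3)]
print(h[150,323],h[188,323],h[40,240],h[160,380],h[160,306],h[95,264])
red=((H<6)|(H>174))&(S>170)&(V>130)
print('red');rect(c,im,red,.036,(.604,.198))
pale=(H>14)&(H<30)&(V>175)&(S>60)
print('pale');rect(c,im,pale,.036,(.453,.161))
print('crate near corners',onz(c,(387,111),.024),onz(c,(569,55),.024))
for p in [(92,111)]: print('white top',onz(c,p,.048))
print('blue top',onz(c,(32,287),.048))
print('tool corners',[onz(c,p,.022)[:2].round(3) for p in [(92,246),(233,178),(278,267)]])
E
```

```text
[  4 171 176] [ 13 105  46] [ 18  86 237] [ 10 138 135] [  5 161  81] [ 10 138 124]
red
center 612.3 204.3 size 72.2 36.6 longaxis -20.5 deg
pale
center 449.8 165.8 size 81.4 38.6 longaxis 14.9 deg
crate near corners [0.56432544 0.29652537 0.024     ] [0.56999031 0.5053007  0.024     ]
white top [ 0.45818784 -0.00393713  0.048     ]
blue top [ 0.62156745 -0.20024996  0.048     ]
tool corners [array([ 0.601, -0.113]), array([0.579, 0.102]), array([0.708, 0.11 ])]
```

```bash
python3 - <<'E'
from meas import *
import pickle
im=np.load('w1.npy');c=pickle.load(open('w1.pkl','rb'))
P=np.array([onz(c,p,.036)[:2] for p in [(308,138),(341,139),(338,209.5),(306,208.5)]]);print(P.round(4),P.mean(0))
print(np.degrees(np.arctan2(*(P[3]-P[0])[::-1])),np.degrees(np.arctan2(*(P[2]-P[1])[::-1])),np.linalg.norm(P[3]-P[0]),np.linalg.norm(P[1]-P[0]))
E
python3 go.py .606 .201 .01 -70
```

```text
[[0.5629 0.2035]
 [0.5758 0.2377]
 [0.6531 0.2091]
 [0.6396 0.1737]] [0.60785377 0.20602466]
-21.196942802100292 -20.25177865697033 0.08232600100896013 0.03653741396311428
t 2.07 pos [0.6052 0.1982 0.1979] phi -70.9 j6 0.52 gap 0.0857 F [ 0.3 -1.2  0.1]
roll units 0.16 ; after roll dx 0.01 dy 0.14 dz 9.39 (units of 20mm), tilt z [-0.001 -0.    -1.   ]
```

```bash
python3 -m handwheel '[{"dx":0,"dy":0.3,"dz":1,"roll":0.2},{"dx":0,"dy":0,"dz":1,"roll":0},{"dx":0,"dy":0,"dz":1,"roll":0},{"dx":0,"dy":0,"dz":1,"roll":0},{"dx":0,"dy":0,"dz":1,"roll":0},{"dx":0,"dy":0,"dz":1,"roll":0},{"dx":0,"dy":0,"dz":1,"roll":0},{"dx":0,"dy":0,"dz":1,"roll":0}]' >/dev/null;  python3 -m handwheel '[{"dx":0,"dy":0,"dz":0.9,"roll":0},{"dx":0,"dy":0,"dz":0.5,"roll":0},{"dx":0,"dy":0,"dz":0,"roll":0}]'; python3 -m handwheel '[{"dx":0,"dy":0,"dz":0,"roll":0},{"dx":0,"dy":0,"dz":0,"roll":0},{"dx":0,"dy":0,"dz":0,"roll":0},{"dx":0,"dy":0,"dz":0,"roll":0},{"dx":0,"dy":0,"dz":0,"roll":0},{"dx":0,"dy":0,"dz":0,"roll":0}]' 255 40; python3 go.py .605 .205 .15 -69.5
```

```text
clock: 2.98
tcp_pos: [0.6051, 0.2012, 0.008]
orientation: [-0.002, 0.178, 0.984, -0.001]
wrist_force: [-0.2, -0.5, 1.1]
finger_gap: 0.0851
clock: 3.48
tcp_pos: [0.6079, 0.2027, 0.0115]
orientation: [0.001, 0.177, 0.984, 0.0]
wrist_force: [0.6, 0.8, 0.1]
finger_gap: 0.0124
t 3.48 pos [0.6079 0.2027 0.0115] phi -69.6 j6 0.55 gap 0.0124 F [0.6 0.8 0.1]
roll units 0.02 ; after roll dx 0.18 dy 0.05 dz -6.92 (units of 20mm), tilt z [ 0.001  0.    -1.   ]
```

The gap of 12 mm is below the 38 mm block width, so something is off. I look.

```bash
python3 - <<'E'
from h import *
a=env.read_camera('scene')[120:280,300:520]; b=env.read_camera('side')[60:230,200:420]
o=np.hstack([cv2.resize(a,(440,340)),cv2.resize(b,(360,340))]);cv2.imwrite('pics/x1.png',o[:, :800]); w=env.read_camera('wrist');cv2.imwrite('pics/x1w.png',w)
print(env.get_state()['finger_gap'])
E
```

```text
0.00013509443546240525
```

View pics/x1.png

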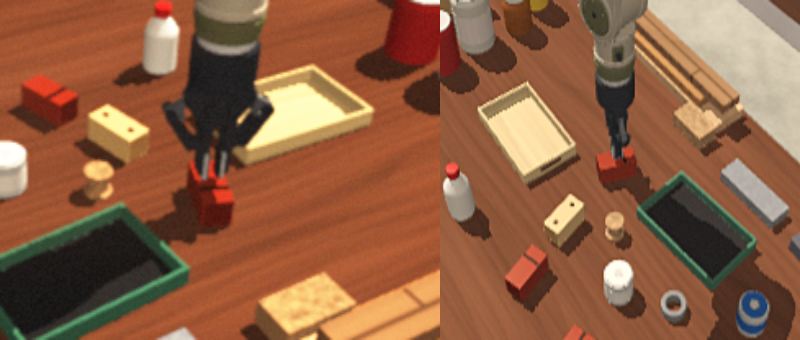

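View pics/x1w.png

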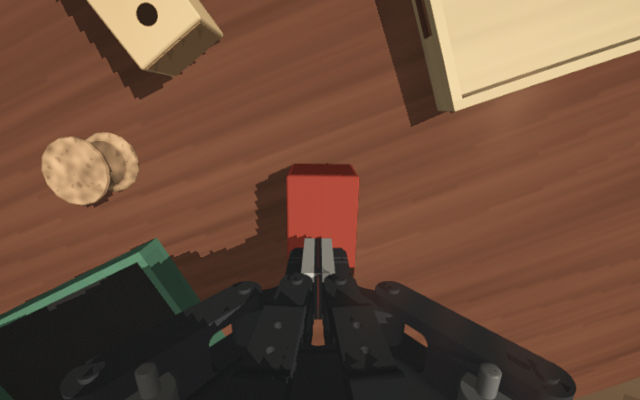

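```bash
python3 - <<'E'
from h import *
s=env.get_state();print(s['tcp_pos'],s['wrist_force'],s['finger_gap'],s['clock'])
for n in ['scene','side','wrist']:
    c=env.calibration(n);print(n,-np.array(c['R']).T@c['t'],*[proj(c,s['tcp_pos']+[0,0,z]) .round(1) for z in (0,.02,.03,.05)])
a=env.read_camera('scene')[170:240,370:440]; b=env.read_camera('side')[100:170,270:340]
cv2.imwrite('pics/x2.png',np.hstack([cv2.resize(a,(400,400),interpolation=cv2.INTER_CUBIC),cv2.resize(b,(400,400),interpolation=cv2.INTER_CUBIC)]))
E
```

```text
[0.60758258 0.2026804  0.01103871] [-0.01224892  0.38681842  1.17064963] 0.00013509443546240525 3.6333
scene [ 1.24675312 -0.31677974  0.64493965] [403.8 212.4] [404.6 206. ] [405.  202.8] [405.9 196.2]
side [ 0.06809771 -0.56401532  0.95527216] [307.9 144. ] [307.8 139.9] [307.7 137.8] [307.6 133.5]
wrist [0.53818369 0.22906448 0.18675384] [317.  230.1] [316.9 243.9] [316.8 252. ] [316.7 271.5]
```

View pics/x2.png

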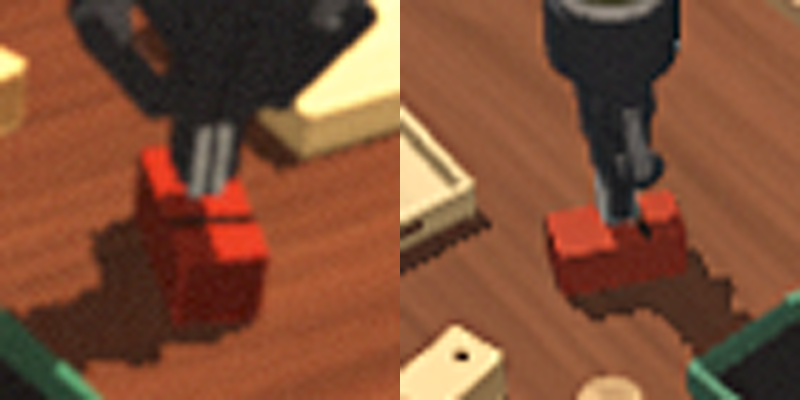

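```bash
python3 - <<'E'
from h import *
c=env.calibration('wrist')
for z in (.0,.036,.06):
    print(z,onz(c,(288,177),z),onz(c,(358.5,177),z),np.linalg.norm(onz(c,(288,177),z)-onz(c,(358.5,177),z)))
w=env.read_camera('wrist');cv2.imwrite('pics/x3.png',cv2.resize(w[150:300,220:420],(800,600),interpolation=cv2.INTER_CUBIC))
E
```

```text
0.0 [0.57136124 0.19645572 0.        ] [0.58693187 0.23835378 0.        ] 0.044697781279858025
0.036 [0.564952   0.20274218 0.036     ] [0.5775187  0.23655714 0.036     ] 0.036074557781087355
0.06 [0.56067917 0.20693315 0.06      ] [0.57124325 0.23535938 0.06      ] 0.03032574211524027
```

View pics/x3.png

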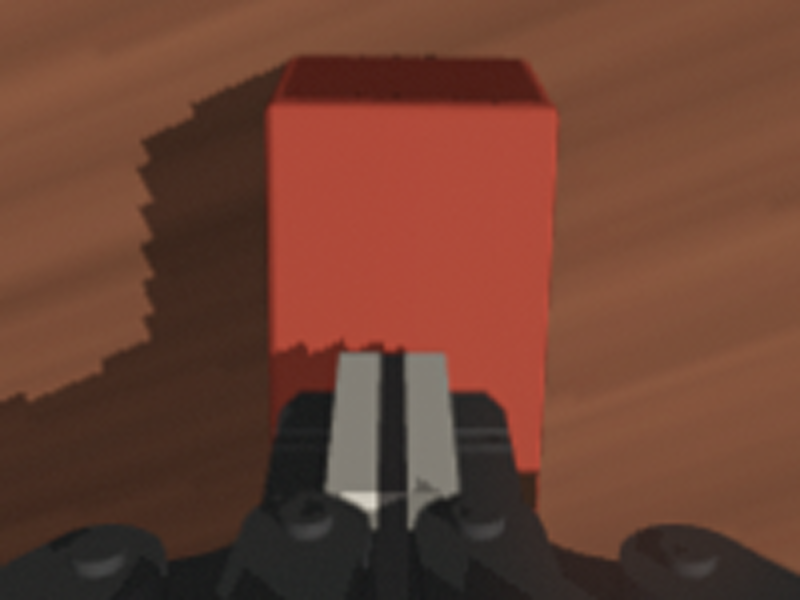

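Both fixed cameras put the shut tips at about z = 0.036, on top of the block, while the TCP reads 0.011. I raise a little and triangulate the tips to check this offset.

```bash
python3 -m handwheel '[{"dx":0,"dy":0,"dz":-1,"roll":0},{"dx":0,"dy":0,"dz":-1,"roll":0},{"dx":0,"dy":0,"dz":-1,"roll":0},{"dx":0,"dy":0,"dz":-1,"roll":0},{"dx":0,"dy":0,"dz":0,"roll":0},{"dx":0,"dy":0,"dz":0,"roll":0}]' 255 40; python3 - <<'E'
from h import *
s=env.get_state();print(s['tcp_pos'])
for n in ['scene','side']:
    c=env.calibration(n);print(n,*[proj(c,s['tcp_pos']+[0,0,z]) .round(1) for z in (0,.02,.03,.05)])
a=env.read_camera('scene')[150:220,370:440]; b=env.read_camera('side')[80:150,270:340]
cv2.imwrite('pics/x4.png',np.hstack([cv2.resize(a,(400,400),interpolation=cv2.INTER_CUBIC),cv2.resize(b,(400,400),interpolation=cv2.INTER_CUBIC)]))
E
```

```text
clock: 4.28
tcp_pos: [0.6086, 0.2029, 0.0922]
orientation: [0.001, 0.177, 0.984, 0.001]
wrist_force: [-0.1, 0.3, -0.2]
finger_gap: 0.0003
[0.60864927 0.20285524 0.09218863]
scene [407.6 185.7] [408.5 178.7] [408.9 175.1] [409.9 167.8]
side [307.6 126.5] [307.5 122. ] [307.5 119.7] [307.3 115. ]
```

View pics/x4.png

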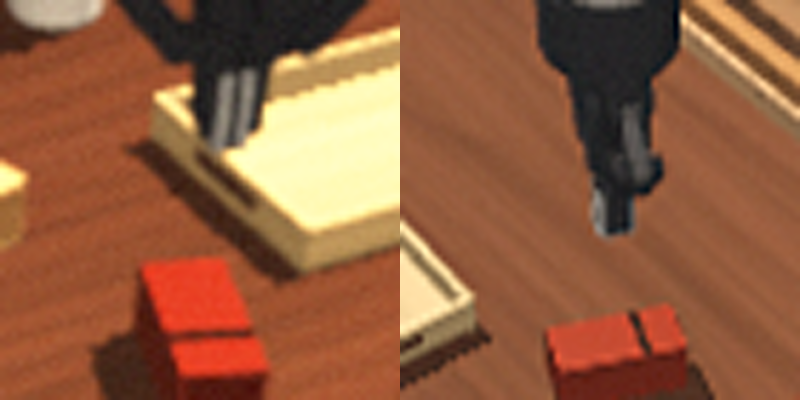

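Triangulated again, the tips are about 25 mm above the read TCP in both views, so the reading is biased. I descend open, in small steps, watching the force.

```bash
python3 -m handwheel '[{"dx":0,"dy":0,"dz":0,"roll":0},{"dx":0,"dy":0,"dz":0,"roll":0},{"dx":0,"dy":0,"dz":0,"roll":0},{"dx":0,"dy":0,"dz":0,"roll":0},{"dx":0,"dy":0,"dz":0,"roll":0},{"dx":0,"dy":0,"dz":1,"roll":0},{"dx":0,"dy":0,"dz":1,"roll":0},{"dx":0,"dy":0,"dz":1,"roll":0}]' 0 40 >/dev/null;python3 -m handwheel '[{"dx":0,"dy":0,"dz":1,"roll":0},{"dx":0,"dy":0,"dz":0.5,"roll":0},{"dx":0,"dy":0,"dz":0,"roll":0}]'; python3 -m handwheel '[{"dx":0,"dy":0,"dz":0.2,"roll":0},{"dx":0,"dy":0,"dz":0.2,"roll":0},{"dx":0,"dy":0,"dz":0,"roll":0}]'
python3 - <<'E'
from h import *
s=env.get_state();print(s['tcp_pos'])
a=env.read_camera('scene')[150:220,370:440]; b=env.read_camera('side')[80:150,270:340]
cv2.imwrite('pics/x5.png',np.hstack([cv2.resize(a,(400,400),interpolation=cv2.INTER_CUBIC),cv2.resize(b,(400,400),interpolation=cv2.INTER_CUBIC)]))
E
```

```text
clock: 5.3
tcp_pos: [0.6052, 0.2021, -0.002]
orientation: [-0.002, 0.177, 0.984, -0.001]
wrist_force: [-1.1, 0.1, 0.1]
finger_gap: 0.0859
clock: 5.55
tcp_pos: [0.608, 0.2027, -0.0067]
orientation: [0.001, 0.177, 0.984, 0.0]
wrist_force: [-0.5, -0.4, 0.2]
finger_gap: 0.0852
[ 0.60803861  0.20269301 -0.0067382 ]
```

View pics/x5.png

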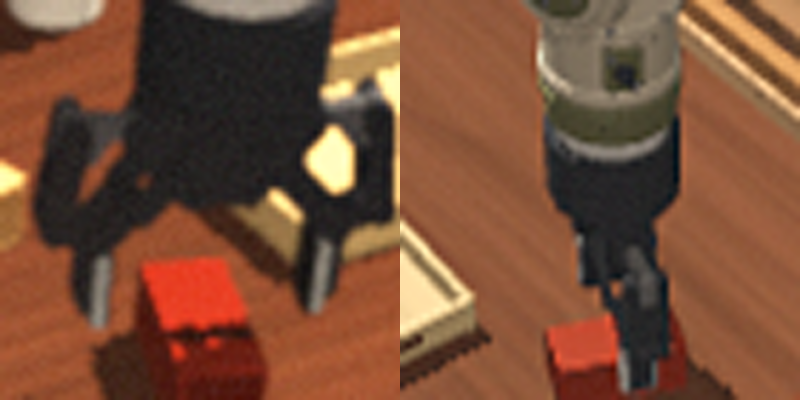

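```bash
python3 -m handwheel '[{"dx":0,"dy":0,"dz":0.25,"roll":0},{"dx":0,"dy":0,"dz":0.25,"roll":0},{"dx":0,"dy":0,"dz":0,"roll":0}]'; python3 -m handwheel '[{"dx":0,"dy":0,"dz":0,"roll":0},{"dx":0,"dy":0,"dz":0,"roll":0},{"dx":0,"dy":0,"dz":0,"roll":0},{"dx":0,"dy":0,"dz":0,"roll":0},{"dx":0,"dy":0,"dz":0,"roll":0},{"dx":0,"dy":0,"dz":0,"roll":0},{"dx":0,"dy":0,"dz":0,"roll":0}]' 255 40
```

```text
clock: 5.9
tcp_pos: [0.6068, 0.2025, -0.0182]
orientation: [-0.001, 0.177, 0.984, -0.0]
wrist_force: [0.2, -0.7, -0.1]
finger_gap: 0.0857
clock: 6.48
tcp_pos: [0.6079, 0.2026, -0.0168]
orientation: [0.0, 0.177, 0.984, 0.0]
wrist_force: [0.2, 0.1, 2.6]
finger_gap: 0.0374
```

Gripped at 37.4 mm. Lifting while rolling to φ ≈ -89.

```bash
python3 -m handwheel '[{"dx":0,"dy":0,"dz":-0.6,"roll":0},{"dx":0,"dy":0,"dz":-1,"roll":0},{"dx":0,"dy":0,"dz":-1,"roll":0},{"dx":0,"dy":0,"dz":-1,"roll":0},{"dx":0,"dy":0,"dz":-1,"roll":-1},{"dx":0,"dy":0,"dz":-1,"roll":-1},{"dx":0,"dy":0,"dz":-1,"roll":-1},{"dx":0,"dy":0,"dz":0,"roll":-0.2}]'; python3 go.py .503 .445 .10 -89
```

```text
clock: 7.15
tcp_pos: [0.6099, 0.2031, 0.1202]
orientation: [0.004, 0.009, 1.0, 0.001]
wrist_force: [1.9, -0.8, -0.5]
finger_gap: 0.0371
t 7.15 pos [0.6099 0.2031 0.1202] phi -89.0 j6 0.21 gap 0.0371 F [ 1.9 -0.8 -0.5]
roll units 0.00 ; after roll dx 5.56 dy 12.00 dz 1.01 (units of 20mm), tilt z [ 0.007  0.001 -1.   ]
```

```bash
python3 -m handwheel '[{"dx":0.46,"dy":1,"dz":0,"roll":0},{"dx":0.46,"dy":1,"dz":0,"roll":0},{"dx":0.46,"dy":1,"dz":0,"roll":0},{"dx":0.46,"dy":1,"dz":0,"roll":0},{"dx":0.46,"dy":1,"dz":0,"roll":0},{"dx":0.46,"dy":1,"dz":0,"roll":0},{"dx":0.46,"dy":1,"dz":0,"roll":0},{"dx":0.46,"dy":1,"dz":0,"roll":0}]'>/dev/null;python3 -m handwheel '[{"dx":0.46,"dy":1,"dz":0,"roll":0},{"dx":0.46,"dy":1,"dz":0,"roll":0},{"dx":0.46,"dy":1,"dz":0,"roll":0},{"dx":0.46,"dy":1,"dz":0,"roll":0},{"dx":0,"dy":0,"dz":0,"roll":0},{"dx":0,"dy":0,"dz":0,"roll":0}]'; python3 go.py .503 .445 .10 -89
python3 - <<'E'
from h import *
import pickle
c=env.calibration('wrist'); im=env.read_camera('wrist'); cv2.imwrite('pics/w2.png',im)
pickle.dump((c,im),open('w2.pkl','wb'))
a=env.read_camera('scene')[90:230,360:520]; b=env.read_camera('side')[50:190,200:340]
cv2.imwrite('pics/x6.png',np.hstack([cv2.resize(a,None,fx=2.6,fy=2.6),cv2.resize(b,None,fx=2.6,fy=2.6)]))
E
```

```text
clock: 8.32
tcp_pos: [0.501, 0.4455, 0.1141]
orientation: [-0.0, 0.01, 1.0, -0.0]
wrist_force: [-0.2, 0.1, -1.1]
finger_gap: 0.0374
t 8.32 pos [0.501  0.4455 0.1141] phi -88.9 j6 0.63 gap 0.0374 F [-0.2  0.1 -1.1]
roll units -0.02 ; after roll dx -0.10 dy -0.02 dz 0.70 (units of 20mm), tilt z [-0.001 -0.001 -1.   ]
```

View pics/w2.png

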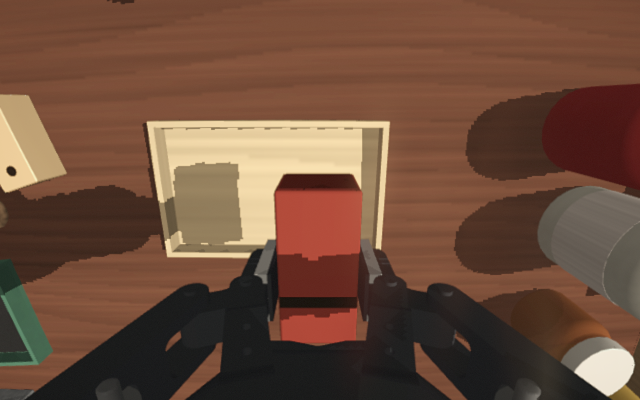

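View pics/x6.png

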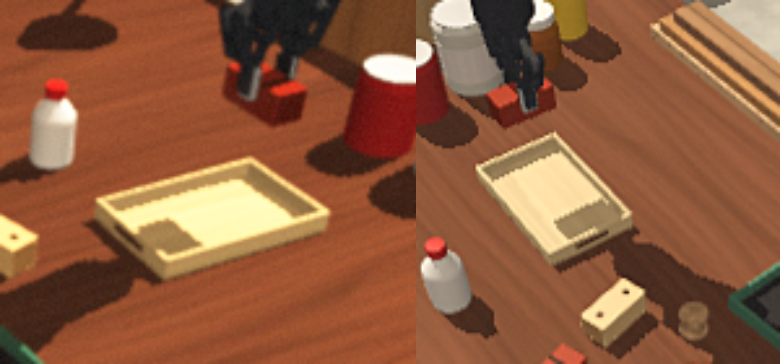

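```bash
python3 - <<'E'
from h import *
import pickle
c,im=pickle.load(open('w2.pkl','rb'))
for z in (.024,0.0,-.001):
    P=np.array([onz(c,p,z)[:2] for p in [(147,122),(390,122),(379,257),(167,257)]]);print(z,P.round(3).tolist(),P.mean(0).round(4),[np.linalg.norm(P[i]-P[(i+1)%4]).round(3) for i in range(4)])
E
```

```text
0.024 [[0.435, 0.299], [0.44, 0.509], [0.569, 0.505], [0.566, 0.295]] [0.5025 0.4019] [np.float64(0.211), np.float64(0.129), np.float64(0.21), np.float64(0.13)]
0.0 [[0.436, 0.285], [0.441, 0.515], [0.582, 0.51], [0.578, 0.281]] [0.5093 0.3978] [np.float64(0.23), np.float64(0.14), np.float64(0.229), np.float64(0.142)]
-0.001 [[0.436, 0.284], [0.441, 0.515], [0.582, 0.51], [0.579, 0.281]] [0.5095 0.3976] [np.float64(0.231), np.float64(0.141), np.float64(0.23), np.float64(0.143)]
```

The wrist view gives the crate as 210x129 mm at rim height, exactly its size, so I trust that camera: centre (0.5025, 0.402), yaw -1.3°. I lower the red offcut at about +45 mm along the crate's y.

```bash
python3 -m handwheel '[{"dx":-0.1,"dy":0.1,"dz":1,"roll":0},{"dx":0,"dy":0,"dz":1,"roll":0},{"dx":0,"dy":0,"dz":1,"roll":0},{"dx":0,"dy":0,"dz":1,"roll":0},{"dx":0,"dy":0,"dz":1,"roll":0},{"dx":0,"dy":0,"dz":0.6,"roll":0},{"dx":0,"dy":0,"dz":0.3,"roll":0},{"dx":0,"dy":0,"dz":0,"roll":0}]'; python3 -m handwheel '[{"dx":0,"dy":0,"dz":0.1,"roll":0},{"dx":0,"dy":0,"dz":0.1,"roll":0},{"dx":0,"dy":0,"dz":0,"roll":0}]'
```

```text
clock: 9.13
tcp_pos: [0.5036, 0.4454, -0.0047]
orientation: [-0.001, 0.011, 1.0, -0.001]
wrist_force: [-0.2, 0.5, -0.1]
finger_gap: 0.0369
clock: 9.38
tcp_pos: [0.5049, 0.4472, -0.0063]
orientation: [0.001, 0.011, 1.0, 0.0]
wrist_force: [0.7, -0.1, -0.2]
finger_gap: 0.0371
```

```bash
python3 -m handwheel '[{"dx":0,"dy":0,"dz":0.1,"roll":0},{"dx":0,"dy":0,"dz":0,"roll":0},{"dx":0,"dy":0,"dz":0,"roll":0}]'; python3 -m handwheel '[{"dx":0,"dy":0,"dz":0.1,"roll":0},{"dx":0,"dy":0,"dz":0,"roll":0},{"dx":0,"dy":0,"dz":0,"roll":0}]';
```

```text
clock: 9.63
tcp_pos: [0.5042, 0.447, -0.0089]
orientation: [0.0, 0.01, 1.0, 0.0]
wrist_force: [0.2, 0.5, 0.4]
finger_gap: 0.0371
clock: 9.88
tcp_pos: [0.504, 0.4467, -0.0113]
orientation: [-0.0, 0.01, 1.0, -0.0]
wrist_force: [0.6, -0.0, 0.3]
finger_gap: 0.037
```

```bash
python3 -m handwheel '[{"dx":0,"dy":0,"dz":0,"roll":0},{"dx":0,"dy":0,"dz":0,"roll":0},{"dx":0,"dy":0,"dz":0,"roll":0},{"dx":0,"dy":0,"dz":0,"roll":0}]' 90;  python3 -m handwheel '[{"dx":0,"dy":0,"dz":-1,"roll":0},{"dx":0,"dy":0,"dz":-1,"roll":0},{"dx":0,"dy":0,"dz":-1,"roll":0},{"dx":0,"dy":0,"dz":-1,"roll":0},{"dx":0,"dy":0,"dz":-1,"roll":0},{"dx":0,"dy":0,"dz":-1,"roll":0},{"dx":0,"dy":0,"dz":-1,"roll":0},{"dx":0,"dy":0,"dz":0,"roll":0}]' 0
python3 go.py .450 .165 .12 -105
python3 - <<'E'
from h import *
import pickle
c=env.calibration('wrist'); im=env.read_camera('wrist'); cv2.imwrite('pics/w3.png',im)
pickle.dump((c,im),open('w3.pkl','wb'))
E
```

```text
clock: 10.22
tcp_pos: [0.5043, 0.4469, -0.0111]
orientation: [0.0, 0.01, 1.0, 0.0]
wrist_force: [-0.3, -0.6, 0.6]
finger_gap: 0.0552
clock: 10.88
tcp_pos: [0.5063, 0.4483, 0.1339]
orientation: [0.003, 0.01, 1.0, 0.002]
wrist_force: [0.0, 0.9, 1.6]
finger_gap: 0.0854
t 10.88 pos [0.5063 0.4483 0.1339] phi -88.8 j6 0.63 gap 0.0854 F [0.  0.9 1.6]
roll units -2.70 ; after roll dx 6.39 dy -12.95 dz 0.70 (units of 20mm), tilt z [ 0.006  0.004 -1.   ]
```

View pics/w3.png

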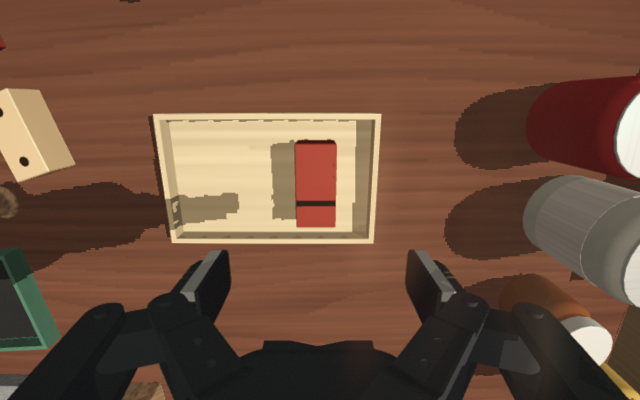

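The red offcut lies flat inside the crate (316,183). Next the pale one.

```bash
python3 -m handwheel '[{"dx":0,"dy":0,"dz":0,"roll":-0.9},{"dx":0,"dy":0,"dz":0,"roll":-0.9},{"dx":0,"dy":0,"dz":0,"roll":-0.9},{"dx":0.5,"dy":-1,"dz":0,"roll":0},{"dx":0.5,"dy":-1,"dz":0,"roll":0},{"dx":0.5,"dy":-1,"dz":0,"roll":0},{"dx":0.5,"dy":-1,"dz":0,"roll":0},{"dx":0.5,"dy":-1,"dz":0,"roll":0}]'>/dev/null;python3 -m handwheel '[{"dx":0.5,"dy":-1,"dz":0,"roll":0},{"dx":0.5,"dy":-1,"dz":0,"roll":0},{"dx":0.5,"dy":-1,"dz":0,"roll":0},{"dx":0.5,"dy":-1,"dz":0,"roll":0},{"dx":0.5,"dy":-1,"dz":0,"roll":0},{"dx":0.5,"dy":-1,"dz":0,"roll":0},{"dx":0.5,"dy":-1,"dz":0,"roll":0},{"dx":0.3,"dy":-0.9,"dz":0,"roll":0}]'>/dev/null;python3 -m handwheel '[{"dx":0,"dy":0,"dz":0,"roll":0},{"dx":0,"dy":0,"dz":0,"roll":0}]'>/dev/null
python3 go.py .450 .165 .01 -105
python3 - <<'E'
from meas import *
import pickle
c=env.calibration('wrist'); im=env.read_camera('wrist'); cv2.imwrite('pics/w4.png',im)
h=cv2.cvtColor(im,cv2.COLOR_BGR2HSV);H,S,V=[h[...,i].astype(int) for i in range(3)]
rect(c,im,(H>14)&(H<30)&(V>175)&(S>60),.036,(.453,.161))
pickle.dump((c,im),open('w4.pkl','wb'))
E
```

```text
t 12.43 pos [0.4487 0.1643 0.128 ] phi -104.9 j6 -0.08 gap 0.0858 F [ 0.6 -0.1  0.7]
roll units -0.02 ; after roll dx -0.07 dy 0.02 dz 5.90 (units of 20mm), tilt z [-0.001  0.    -1.   ]
center 449.6 166.0 size 79.6 38.1 longaxis 15.1 deg
```

View pics/w4.png

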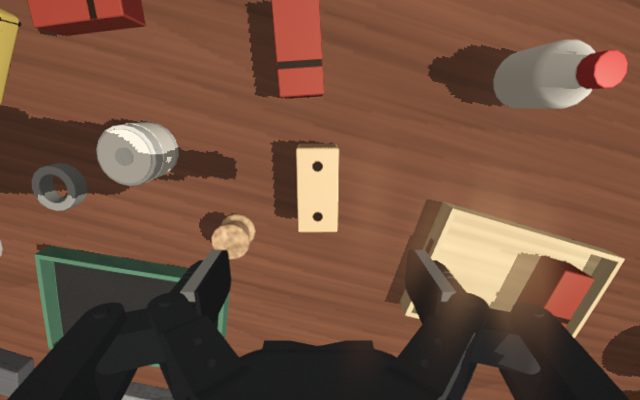

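```bash
python3 -m handwheel '[{"dx":0,"dy":0.1,"dz":1,"roll":0},{"dx":0,"dy":0,"dz":1,"roll":0},{"dx":0,"dy":0,"dz":1,"roll":0},{"dx":0,"dy":0,"dz":1,"roll":0},{"dx":0,"dy":0,"dz":1,"roll":0},{"dx":0,"dy":0,"dz":1,"roll":0},{"dx":0,"dy":0,"dz":0.7,"roll":0},{"dx":0,"dy":0,"dz":0.5,"roll":0}]';python3 -m handwheel '[{"dx":0,"dy":0,"dz":0,"roll":0},{"dx":0,"dy":0,"dz":0,"roll":0}]'
```

```text
clock: 13.15
tcp_pos: [0.4477, 0.1678, -0.0172]
orientation: [-0.001, -0.131, 0.991, 0.0]
wrist_force: [-1.0, 0.2, -0.3]
finger_gap: 0.0857
clock: 13.32
tcp_pos: [0.4484, 0.1674, -0.0156]
orientation: [-0.001, -0.131, 0.991, 0.0]
wrist_force: [-0.2, 0.6, 1.1]
finger_gap: 0.0854
```

Closing, lifting and rolling to -88.7 (+2.7 units).

```bash
python3 -m handwheel '[{"dx":0,"dy":0,"dz":0,"roll":0},{"dx":0,"dy":0,"dz":0,"roll":0},{"dx":0,"dy":0,"dz":0,"roll":0},{"dx":0,"dy":0,"dz":0,"roll":0},{"dx":0,"dy":0,"dz":0,"roll":0},{"dx":0,"dy":0,"dz":0,"roll":0}]' 255 40; python3 -m handwheel '[{"dx":0,"dy":0,"dz":-0.6,"roll":0},{"dx":0,"dy":0,"dz":-1,"roll":0},{"dx":0,"dy":0,"dz":-1,"roll":0},{"dx":0,"dy":0,"dz":-1,"roll":0.9},{"dx":0,"dy":0,"dz":-1,"roll":0.9},{"dx":0,"dy":0,"dz":-1,"roll":0.9},{"dx":0,"dy":0,"dz":0,"roll":0}]'; python3 go.py .5015 .357 -.010 -88.7
```

```text
clock: 13.82
tcp_pos: [0.4497, 0.167, -0.0142]
orientation: [0.001, -0.13, 0.991, -0.0]
wrist_force: [-0.5, -0.7, 5.3]
finger_gap: 0.037
clock: 14.4
tcp_pos: [0.4513, 0.1674, 0.1006]
orientation: [0.003, 0.012, 1.0, 0.001]
wrist_force: [0.2, 0.5, -0.3]
finger_gap: 0.0371
t 14.40 pos [0.4513 0.1674 0.1006] phi -88.6 j6 0.21 gap 0.0371 F [ 0.2  0.5 -0.3]
roll units -0.01 ; after roll dx -2.30 dy 9.53 dz 5.53 (units of 20mm), tilt z [ 0.006  0.001 -1.   ]
```

```bash
python3 -m handwheel '[{"dx":-0.23,"dy":0.95,"dz":0,"roll":0},{"dx":-0.23,"dy":0.95,"dz":0,"roll":0},{"dx":-0.23,"dy":0.95,"dz":0,"roll":0},{"dx":-0.23,"dy":0.95,"dz":0,"roll":0},{"dx":-0.23,"dy":0.95,"dz":0,"roll":0},{"dx":-0.23,"dy":0.95,"dz":0,"roll":0},{"dx":-0.23,"dy":0.95,"dz":0,"roll":0},{"dx":-0.23,"dy":0.95,"dz":0,"roll":0}]'>/dev/null;python3 -m handwheel '[{"dx":-0.23,"dy":0.95,"dz":0,"roll":0},{"dx":-0.23,"dy":0.95,"dz":0,"roll":0},{"dx":0,"dy":0,"dz":1,"roll":0},{"dx":0,"dy":0,"dz":1,"roll":0},{"dx":0,"dy":0,"dz":0,"roll":0}]'; python3 go.py .5015 .357 -.010 -88.7
python3 - <<'E'
from h import *
im=env.read_camera('wrist'); cv2.imwrite('pics/w5.png',im)
E
```

```text
clock: 15.48
tcp_pos: [0.4955, 0.3546, 0.0517]
orientation: [-0.004, 0.009, 1.0, -0.002]
wrist_force: [-1.4, -1.0, -2.3]
finger_gap: 0.0369
t 15.48 pos [0.4955 0.3546 0.0517] phi -88.9 j6 0.51 gap 0.0369 F [-1.4 -1.  -2.3]
roll units 0.04 ; after roll dx -0.30 dy 0.13 dz 3.08 (units of 20mm), tilt z [-0.007 -0.004 -1.   ]
```

View pics/w5.png

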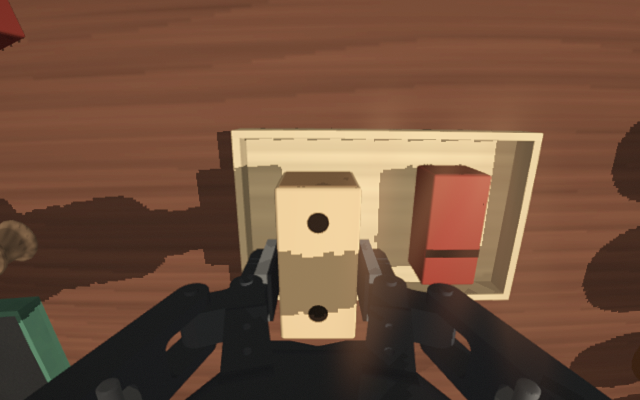

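The pale block hangs over the free left part of the crate, and the red one is clear of the fingers. Lowering.

```bash
python3 -m handwheel '[{"dx":0,"dy":0,"dz":1,"roll":0},{"dx":0,"dy":0,"dz":0.9,"roll":0},{"dx":0,"dy":0,"dz":0.5,"roll":0},{"dx":0,"dy":0,"dz":0,"roll":0},{"dx":0,"dy":0,"dz":0,"roll":0}]'; python3 go.py .5015 .357 -.010 -88.7
```

```text
clock: 15.95
tcp_pos: [0.4985, 0.3556, 0.009]
orientation: [-0.0, 0.01, 1.0, -0.0]
wrist_force: [0.8, 0.4, -0.5]
finger_gap: 0.0369
t 15.95 pos [0.4985 0.3556 0.009 ] phi -88.8 j6 0.51 gap 0.0369 F [ 0.8  0.4 -0.5]
roll units 0.02 ; after roll dx -0.15 dy 0.07 dz 0.95 (units of 20mm), tilt z [-0.001 -0.    -1.   ]
```

```bash
python3 -m handwheel '[{"dx":-0.15,"dy":0,"dz":0.5,"roll":0},{"dx":0,"dy":0,"dz":0.3,"roll":0},{"dx":0,"dy":0,"dz":0.1,"roll":0},{"dx":0,"dy":0,"dz":0,"roll":0},{"dx":0,"dy":0,"dz":0,"roll":0}]'
```

```text
clock: 16.37
tcp_pos: [0.5018, 0.3559, -0.0091]
orientation: [0.0, 0.01, 1.0, 0.0]
wrist_force: [0.2, -1.1, -0.1]
finger_gap: 0.0374
```

```bash
python3 -m handwheel '[{"dx":0,"dy":0,"dz":0,"roll":0},{"dx":0,"dy":0,"dz":0,"roll":0},{"dx":0,"dy":0,"dz":0,"roll":0},{"dx":0,"dy":0,"dz":0,"roll":0}]' 90;  python3 -m handwheel '[{"dx":0,"dy":0,"dz":-1,"roll":0},{"dx":0,"dy":0,"dz":-1,"roll":0},{"dx":0,"dy":0,"dz":-1,"roll":0},{"dx":0,"dy":0,"dz":-1,"roll":0},{"dx":0,"dy":0,"dz":-1,"roll":0},{"dx":0,"dy":0,"dz":-1,"roll":0},{"dx":0,"dy":0,"dz":-1,"roll":0},{"dx":0,"dy":0,"dz":-0.7,"roll":0}]' 0
python3 - <<'E'
from h import *
import pickle
c,im=pickle.load(open('w4.pkl','rb')); print(onz(c,(124,156),.048))
c=env.calibration('wrist'); im=env.read_camera('wrist'); cv2.imwrite('pics/w6.png',im)
E
python3 go.py .460 -.005 .15 -88.7
```

```text
clock: 16.7
tcp_pos: [0.5018, 0.3559, -0.0091]
orientation: [0.0, 0.01, 1.0, 0.0]
wrist_force: [0.1, -0.5, 0.4]
finger_gap: 0.0551
clock: 17.37
tcp_pos: [0.5022, 0.3561, 0.147]
orientation: [0.001, 0.01, 1.0, 0.001]
wrist_force: [-0.1, -0.4, 0.5]
finger_gap: 0.0855
[ 0.45816837 -0.00634572  0.048     ]
t 17.42 pos [0.5035 0.3568 0.1496] phi -88.8 j6 0.51 gap 0.0858 F [1.4 0.  1.9]
roll units 0.02 ; after roll dx 1.76 dy -18.14 dz -0.02 (units of 20mm), tilt z [ 0.006  0.003 -1.   ]
```

View pics/w6.png

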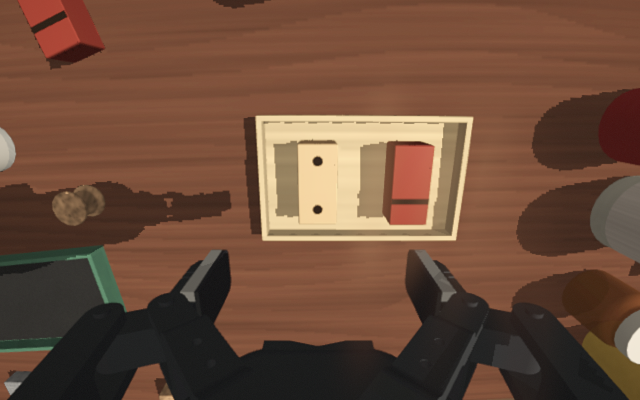

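Both offcuts lie flat inside the crate, (318,183) and (410,183). On to the white tin at about (0.459, -0.006).

```bash
python3 -m handwheel '[{"dx":0.1,"dy":-1,"dz":0,"roll":0},{"dx":0.1,"dy":-1,"dz":0,"roll":0},{"dx":0.1,"dy":-1,"dz":0,"roll":0},{"dx":0.1,"dy":-1,"dz":0,"roll":0},{"dx":0.1,"dy":-1,"dz":0,"roll":0},{"dx":0.1,"dy":-1,"dz":0,"roll":0},{"dx":0.1,"dy":-1,"dz":0,"roll":0},{"dx":0.1,"dy":-1,"dz":0,"roll":0}]'>/dev/null;python3 -m handwheel '[{"dx":0.1,"dy":-1,"dz":0,"roll":0},{"dx":0.1,"dy":-1,"dz":0,"roll":0},{"dx":0.1,"dy":-1,"dz":0,"roll":0},{"dx":0.1,"dy":-1,"dz":0,"roll":0},{"dx":0.1,"dy":-1,"dz":0,"roll":0},{"dx":0.1,"dy":-1,"dz":0,"roll":0},{"dx":0.1,"dy":-1,"dz":0,"roll":0},{"dx":0.1,"dy":-1,"dz":0,"roll":0}]'>/dev/null
python3 -m handwheel '[{"dx":0.1,"dy":-1,"dz":0,"roll":0},{"dx":0.1,"dy":-1,"dz":0,"roll":0},{"dx":0,"dy":0,"dz":0,"roll":0},{"dx":0,"dy":0,"dz":0,"roll":0}]'>/dev/null
python3 - <<'E'
from h import *
import pickle
c=env.calibration('wrist'); im=env.read_camera('wrist'); cv2.imwrite('pics/w7.png',im); pickle.dump((c,im),open('w7.pkl','wb'))
E
python3 go.py .459 -.006 -.012 -88.7
```

```text
t 19.13 pos [ 0.458  -0.0033  0.1445] phi -88.7 j6 -0.16 gap 0.0851 F [ 0.3  0.2 -0.3]
roll units 0.01 ; after roll dx -0.06 dy -0.13 dz 7.82 (units of 20mm), tilt z [-0.  0. -1.]
```

View pics/w7.png

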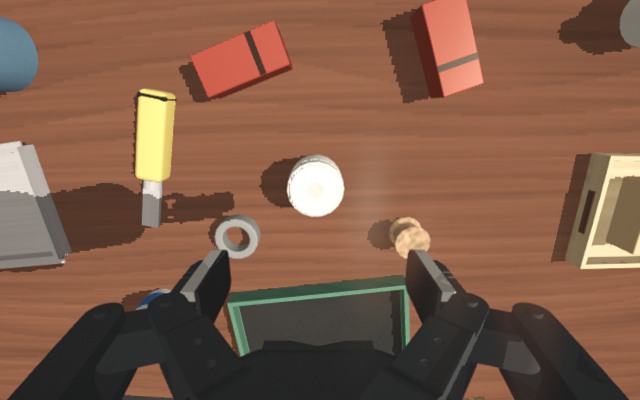

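```bash
python3 - <<'E'
from h import *
import pickle
c,im=pickle.load(open('w7.pkl','rb'))
h=cv2.cvtColor(im,cv2.COLOR_BGR2HSV);m=((h[...,1]<60)&(h[...,2]>190)).astype(np.uint8);m[:, :270]=0;m[:,360:]=0;m[260:]=0;m[:140]=0
cn=max(cv2.findContours(m,0,1)[0],key=cv2.contourArea);print(cv2.boundingRect(cn),cv2.fitEllipse(cn))
print('top',onz(c,(316,188),.048),[onz(c,p,.048)[:2].round(4) for p in [(288,188),(344,188)]],'ring',onz(c,(238,237),.01))
print('chisel', [onz(c,p,z)[:2].round(4) for p,z in [((156,93),.02),((155,180),.02),((151,226),.013),((138,150),.013),((173,150),.013)]])
E
```

```text
(287, 157, 57, 60) ((315.95513916015625, 187.495849609375), (54.50848388671875, 58.7774772644043), 33.2161750793457)
top [ 0.45626705 -0.00491649  0.048     ] [array([ 0.4557, -0.0311]), array([0.4569, 0.0212])] ring [ 0.52118354 -0.09440706  0.01      ]
chisel [array([ 0.3659, -0.1561]), array([ 0.4511, -0.1718]), array([ 0.5048, -0.1898]), array([ 0.4205, -0.1882]), array([ 0.4217, -0.1512])]
```

```bash
python3 -m handwheel '[{"dx":0.07,"dy":-0.08,"dz":1,"roll":0},{"dx":0,"dy":0,"dz":1,"roll":0},{"dx":0,"dy":0,"dz":1,"roll":0},{"dx":0,"dy":0,"dz":1,"roll":0},{"dx":0,"dy":0,"dz":1,"roll":0},{"dx":0,"dy":0,"dz":1,"roll":0},{"dx":0,"dy":0,"dz":1,"roll":0},{"dx":0,"dy":0,"dz":0.8,"roll":0}]'; python3 -m handwheel '[{"dx":0,"dy":0,"dz":0,"roll":0},{"dx":0,"dy":0,"dz":0,"roll":0}]'; python3 -m handwheel '[{"dx":0,"dy":0,"dz":0,"roll":0},{"dx":0,"dy":0,"dz":0,"roll":0},{"dx":0,"dy":0,"dz":0,"roll":0},{"dx":0,"dy":0,"dz":0,"roll":0},{"dx":0,"dy":0,"dz":0,"roll":0},{"dx":0,"dy":0,"dz":0,"roll":0}]' 255 40
```

```text
clock: 19.8
tcp_pos: [0.4561, -0.0036, -0.0127]
orientation: [-0.0, 0.01, 1.0, 0.0]
wrist_force: [-0.5, -0.1, 0.4]
finger_gap: 0.0853
clock: 19.97
tcp_pos: [0.4557, -0.0038, -0.0118]
orientation: [-0.001, 0.01, 1.0, 0.0]
wrist_force: [0.1, -0.1, -0.6]
finger_gap: 0.0856
clock: 20.47
tcp_pos: [0.458, -0.0051, -0.0097]
orientation: [0.001, 0.01, 1.0, -0.0]
wrist_force: [-1.2, 0.4, 5.3]
finger_gap: 0.0527
```

```bash
python3 -m handwheel '[{"dx":0,"dy":0,"dz":-0.4,"roll":0},{"dx":0,"dy":0,"dz":-0.8,"roll":0},{"dx":0,"dy":0,"dz":-1,"roll":0},{"dx":0,"dy":0,"dz":-1,"roll":0},{"dx":0,"dy":0,"dz":-1,"roll":-0.4},{"dx":0,"dy":0,"dz":-1,"roll":-0.4},{"dx":0,"dy":0,"dz":-1,"roll":-0.3},{"dx":0,"dy":0,"dz":0,"roll":0}]'; python3 go.py .494 -.456 .11 -95.4
```

```text
clock: 21.13
tcp_pos: [0.4595, -0.0054, 0.1174]
orientation: [0.004, -0.048, 0.999, -0.001]
wrist_force: [0.6, 0.2, -1.2]
finger_gap: 0.0529
t 21.13 pos [ 0.4595 -0.0054  0.1174] phi -95.5 j6 -0.28 gap 0.0529 F [ 0.6  0.2 -1.2]
roll units 0.01 ; after roll dx 0.40 dy -22.59 dz 0.37 (units of 20mm), tilt z [ 0.007 -0.001 -1.   ]
```

```bash
python3 -m handwheel '[{"dx":0,"dy":-0.6,"dz":0,"roll":0},{"dx":0,"dy":-0.9,"dz":0,"roll":0},{"dx":0,"dy":-0.9,"dz":0,"roll":0},{"dx":0,"dy":-0.9,"dz":0,"roll":0},{"dx":0,"dy":-0.9,"dz":0,"roll":0},{"dx":0,"dy":-0.9,"dz":0,"roll":0},{"dx":0,"dy":-0.9,"dz":0,"roll":0},{"dx":0,"dy":-0.9,"dz":0,"roll":0}]' >/dev/null; python3 -m handwheel '[{"dx":0,"dy":-0.9,"dz":0,"roll":0},{"dx":0,"dy":-0.9,"dz":0,"roll":0},{"dx":0,"dy":-0.9,"dz":0,"roll":0},{"dx":0,"dy":-0.9,"dz":0,"roll":0},{"dx":0,"dy":-0.9,"dz":0,"roll":0},{"dx":0,"dy":-0.9,"dz":0,"roll":0},{"dx":0,"dy":-0.9,"dz":0,"roll":0},{"dx":0,"dy":-0.9,"dz":0,"roll":0}]' >/dev/null
python3 -m handwheel '[{"dx":0,"dy":-0.9,"dz":0,"roll":0},{"dx":0,"dy":-0.9,"dz":0,"roll":0},{"dx":0,"dy":-0.9,"dz":0,"roll":0},{"dx":0,"dy":-0.9,"dz":0,"roll":0},{"dx":0,"dy":-0.5,"dz":0,"roll":0},{"dx":0,"dy":0,"dz":0,"roll":0},{"dx":0,"dy":0,"dz":0,"roll":0}]' 
python3 - <<'E'
from h import *
import pickle
c=env.calibration('wrist'); im=env.read_camera('wrist'); cv2.imwrite('pics/w8.png',im); pickle.dump((c,im),open('w8.pkl','wb'))
E
python3 go.py .494 -.456 .11 -95.4
```

```text
clock: 23.05
tcp_pos: [0.4905, -0.3669, 0.1122]
orientation: [-0.0, -0.047, 0.999, 0.001]
wrist_force: [0.4, -0.0, -1.2]
finger_gap: 0.0523
t 23.10 pos [ 0.4905 -0.3663  0.1123] phi -95.4 j6 -0.87 gap 0.0527 F [-0.9  0.4 -1.4]
roll units -0.00 ; after roll dx 0.25 dy -4.48 dz 0.12 (units of 20mm), tilt z [-0.001  0.001 -1.   ]
```

View pics/w8.png

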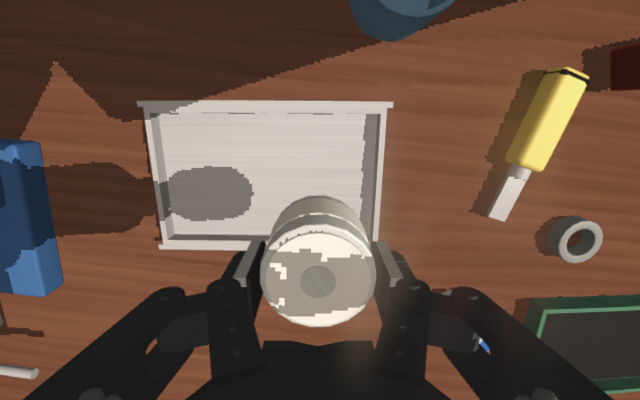

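```bash
python3 - <<'E'
from h import *
import pickle
c,im=pickle.load(open('w8.pkl','rb'))
P=np.array([onz(c,p,.02)[:2] for p in [(138,102),(393,102),(160,248)]]);print(P.round(4),np.linalg.norm(P[0]-P[1]),np.linalg.norm(P[0]-P[2]),'ctr',(P[1]+P[2])/2, np.degrees(np.arctan2(*(P[1]-P[0])[::-1])))
E
```

```text
[[ 0.4256 -0.5281]
 [ 0.4062 -0.3096]
 [ 0.5634 -0.5164]] 0.21940573941920408 0.1383325994352915 ctr [ 0.48482487 -0.41297241] 95.05617787482095
```

Tray centre is about (0.485, -0.413), yaw 5°, and the tin hangs upright. I place it in the near slot (0.481, -0.368).

```bash
python3 -m handwheel '[{"dx":0.45,"dy":-0.05,"dz":1,"roll":0},{"dx":0,"dy":0,"dz":1,"roll":0},{"dx":0,"dy":0,"dz":1,"roll":0},{"dx":0,"dy":0,"dz":1,"roll":0},{"dx":0,"dy":0,"dz":0.8,"roll":0},{"dx":0,"dy":0,"dz":0.5,"roll":0},{"dx":0,"dy":0,"dz":0,"roll":0},{"dx":0,"dy":0,"dz":0,"roll":0}]'; python3 -m handwheel '[{"dx":0,"dy":0,"dz":0.2,"roll":0},{"dx":0,"dy":0,"dz":0.1,"roll":0},{"dx":0,"dy":0,"dz":0,"roll":0},{"dx":0,"dy":0,"dz":0,"roll":0}]'; python3 go.py .481 -.368 -.0045 -95.4
```

```text
clock: 23.77
tcp_pos: [0.482, -0.3681, 0.0068]
orientation: [-0.0, -0.047, 0.999, 0.0]
wrist_force: [0.4, -0.4, -0.8]
finger_gap: 0.0526
clock: 24.1
tcp_pos: [0.4824, -0.3694, 0.0014]
orientation: [0.0, -0.047, 0.999, -0.0]
wrist_force: [-1.2, 0.8, -1.0]
finger_gap: 0.0529
t 24.10 pos [ 0.4824 -0.3694  0.0014] phi -95.4 j6 -0.88 gap 0.0529 F [-1.2  0.8 -1. ]
roll units 0.00 ; after roll dx 0.06 dy 0.07 dz 0.29 (units of 20mm), tilt z [ 0.001 -0.001 -1.   ]
```

```bash
python3 -m handwheel '[{"dx":0,"dy":0.05,"dz":0.2,"roll":0},{"dx":0,"dy":0,"dz":0,"roll":0},{"dx":0,"dy":0,"dz":0,"roll":0}]';  python3 -m handwheel '[{"dx":0,"dy":0,"dz":0.1,"roll":0},{"dx":0,"dy":0,"dz":0,"roll":0},{"dx":0,"dy":0,"dz":0,"roll":0}]'
```

```text
clock: 24.35
tcp_pos: [0.4818, -0.3679, -0.0034]
orientation: [-0.0, -0.047, 0.999, 0.0]
wrist_force: [0.2, -0.6, -1.6]
finger_gap: 0.0522
clock: 24.6
tcp_pos: [0.4821, -0.3683, -0.0046]
orientation: [0.0, -0.047, 0.999, -0.0]
wrist_force: [-1.4, 1.5, 4.2]
finger_gap: 0.0527
```

```bash
python3 -m handwheel '[{"dx":0,"dy":0,"dz":0,"roll":0},{"dx":0,"dy":0,"dz":0,"roll":0},{"dx":0,"dy":0,"dz":0,"roll":0},{"dx":0,"dy":0,"dz":0,"roll":0}]' 58;  python3 -m handwheel '[{"dx":0,"dy":0,"dz":-0.6,"roll":0},{"dx":0,"dy":0,"dz":-1,"roll":0},{"dx":0,"dy":0,"dz":-1,"roll":0},{"dx":0,"dy":0,"dz":-1,"roll":0},{"dx":0,"dy":0,"dz":-1,"roll":0},{"dx":0,"dy":0,"dz":-1,"roll":0},{"dx":0,"dy":0,"dz":-1,"roll":0},{"dx":0,"dy":0,"dz":-0.7,"roll":0}]'
python3 - <<'E'
from h import *
c=env.calibration('wrist'); im=env.read_camera('wrist'); cv2.imwrite('pics/w9.png',im); print(onz(c,(318,180),.053))
E
python3 go.py .620 -.199 .14 -95.4
```

```text
clock: 24.93
tcp_pos: [0.4821, -0.3682, -0.0053]
orientation: [0.0, -0.047, 0.999, -0.0]
wrist_force: [0.3, 0.2, 0.8]
finger_gap: 0.066
clock: 25.6
tcp_pos: [0.4825, -0.3686, 0.1428]
orientation: [0.001, -0.047, 0.999, -0.001]
wrist_force: [0.5, -0.1, 0.1]
finger_gap: 0.066
[ 0.47189452 -0.36888402  0.053     ]
t 25.65 pos [ 0.4836 -0.3696  0.1454] phi -95.4 j6 -0.88 gap 0.0659 F [ 0.6 -1.   1.9]
roll units 0.00 ; after roll dx -7.59 dy 7.85 dz 0.27 (units of 20mm), tilt z [ 0.004 -0.004 -1.   ]
```

View pics/w9.png

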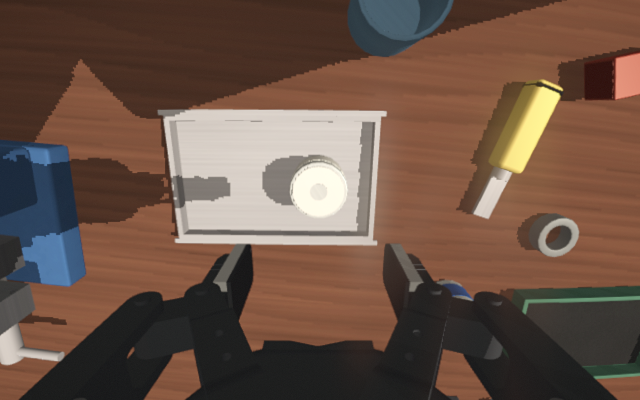

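The white tin stands in the tray at (318,188). Moving to the blue tin.

```bash
python3 -m handwheel '[{"dx":-0.95,"dy":0.98,"dz":0,"roll":0},{"dx":-0.95,"dy":0.98,"dz":0,"roll":0},{"dx":-0.95,"dy":0.98,"dz":0,"roll":0},{"dx":-0.95,"dy":0.98,"dz":0,"roll":0},{"dx":-0.95,"dy":0.98,"dz":0,"roll":0},{"dx":-0.95,"dy":0.98,"dz":0,"roll":0},{"dx":-0.95,"dy":0.98,"dz":0,"roll":0},{"dx":-0.95,"dy":0.98,"dz":0,"roll":0}]' 0 >/dev/null; python3 -m handwheel '[{"dx":0,"dy":0,"dz":0,"roll":0},{"dx":0,"dy":0,"dz":0,"roll":0}]'>/dev/null
python3 - <<'E'
from h import *
import pickle
c=env.calibration('wrist'); im=env.read_camera('wrist'); cv2.imwrite('pics/w10.png',im); pickle.dump((c,im),open('w10.pkl','wb'))
E
python3 go.py .620 -.199 -.012 -95.4
```

```text
t 26.53 pos [ 0.6184 -0.1972  0.1399] phi -95.5 j6 -0.53 gap 0.0853 F [ 0.4 -0.1 -0.2]
roll units 0.01 ; after roll dx -0.07 dy -0.10 dz 7.59 (units of 20mm), tilt z [-0.001  0.    -1.   ]
```

View pics/w10.png

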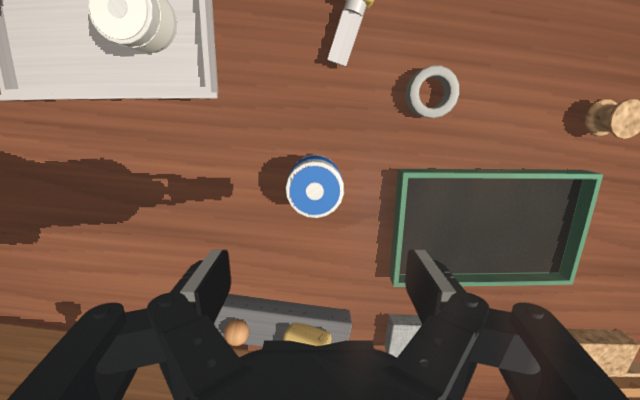

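```bash
python3 - <<'E'
from h import *
import pickle
c,im=pickle.load(open('w10.pkl','rb'))
print('blue',onz(c,(315,189.5),.048))
P=np.array([onz(c,p,.022)[:2] for p in [(400,171),(602,175),(574,287),(394,287)]]);print('tool',P.round(4).tolist(),P.mean(0),[np.linalg.norm(P[i]-P[(i+1)%4]).round(3) for i in range(4)],np.degrees(np.arctan2(*(P[1]-P[0])[::-1])))
E
```

```text
blue [ 0.61778955 -0.19822838  0.048     ]
tool [[0.5976, -0.1155], [0.5801, 0.0966], [0.7122, 0.1131], [0.7291, -0.0987]] [ 0.6547645 -0.0011204] [np.float64(0.213), np.float64(0.133), np.float64(0.213), np.float64(0.133)] 94.72168626043559
```

```bash
python3 -m handwheel '[{"dx":0,"dy":-0.04,"dz":1,"roll":0},{"dx":0,"dy":0,"dz":1,"roll":0},{"dx":0,"dy":0,"dz":1,"roll":0},{"dx":0,"dy":0,"dz":1,"roll":0},{"dx":0,"dy":0,"dz":1,"roll":0},{"dx":0,"dy":0,"dz":1,"roll":0},{"dx":0,"dy":0,"dz":1,"roll":0},{"dx":0,"dy":0,"dz":0.6,"roll":0}]'; python3 -m handwheel '[{"dx":0,"dy":0,"dz":0,"roll":0},{"dx":0,"dy":0,"dz":0,"roll":0}]'; python3 -m handwheel '[{"dx":0,"dy":0,"dz":0,"roll":0},{"dx":0,"dy":0,"dz":0,"roll":0},{"dx":0,"dy":0,"dz":0,"roll":0},{"dx":0,"dy":0,"dz":0,"roll":0},{"dx":0,"dy":0,"dz":0,"roll":0},{"dx":0,"dy":0,"dz":0,"roll":0}]' 255 40
```

```text
clock: 27.2
tcp_pos: [0.6164, -0.1993, -0.0137]
orientation: [-0.001, -0.046, 0.999, 0.001]
wrist_force: [0.7, -1.2, -0.4]
finger_gap: 0.0852
clock: 27.37
tcp_pos: [0.6177, -0.1991, -0.0116]
orientation: [-0.001, -0.047, 0.999, 0.0]
wrist_force: [-0.1, -0.3, 0.2]
finger_gap: 0.0855
clock: 27.87
tcp_pos: [0.62, -0.1993, -0.0093]
orientation: [0.001, -0.047, 0.999, -0.001]
wrist_force: [-0.5, -1.8, 6.3]
finger_gap: 0.0527
```

```bash
python3 -m handwheel '[{"dx":0,"dy":0,"dz":-0.4,"roll":0},{"dx":0,"dy":0,"dz":-0.8,"roll":0},{"dx":0,"dy":0,"dz":-1,"roll":0},{"dx":0,"dy":0,"dz":-1,"roll":0},{"dx":0,"dy":0,"dz":-1,"roll":0},{"dx":0,"dy":0,"dz":-1,"roll":0},{"dx":0,"dy":0,"dz":-1,"roll":0},{"dx":0,"dy":0,"dz":-0.6,"roll":0}]'; python3 go.py .489 -.460 .13 -95.2
```

```text
clock: 28.53
tcp_pos: [0.6192, -0.1986, 0.1276]
orientation: [0.001, -0.047, 0.999, -0.0]
wrist_force: [-0.4, 0.3, -0.8]
finger_gap: 0.0525
t 28.53 pos [ 0.6192 -0.1986  0.1276] phi -95.4 j6 -0.53 gap 0.0525 F [-0.4  0.3 -0.8]
roll units 0.04 ; after roll dx 7.67 dy -12.43 dz -0.12 (units of 20mm), tilt z [ 0.002 -0.001 -1.   ]
```

```bash
python3 -m handwheel '[{"dx":0.3,"dy":-0.5,"dz":0,"roll":0},{"dx":0.5,"dy":-0.8,"dz":0,"roll":0},{"dx":0.55,"dy":-0.9,"dz":0,"roll":0},{"dx":0.55,"dy":-0.9,"dz":0,"roll":0},{"dx":0.55,"dy":-0.9,"dz":0,"roll":0},{"dx":0.55,"dy":-0.9,"dz":0,"roll":0},{"dx":0.55,"dy":-0.9,"dz":0,"roll":0},{"dx":0.55,"dy":-0.9,"dz":0,"roll":0}]'>/dev/null; python3 -m handwheel '[{"dx":0.55,"dy":-0.9,"dz":0,"roll":0},{"dx":0.55,"dy":-0.9,"dz":0,"roll":0},{"dx":0.55,"dy":-0.9,"dz":0,"roll":0},{"dx":0.55,"dy":-0.9,"dz":0,"roll":0},{"dx":0.55,"dy":-0.9,"dz":0,"roll":0},{"dx":0.55,"dy":-0.9,"dz":0,"roll":0},{"dx":0.3,"dy":-0.3,"dz":0,"roll":0},{"dx":0,"dy":0,"dz":0,"roll":0}]'>/dev/null; python3 -m handwheel '[{"dx":0,"dy":0,"dz":0,"roll":0}]'
python3 go.py .489 -.460 -.004 -95.2
python3 - <<'E'
from h import *
import pickle
c=env.calibration('wrist'); im=env.read_camera('wrist'); cv2.imwrite('pics/w11.png',im); pickle.dump((c,im),open('w11.pkl','wb'))
E
```

```text
clock: 29.95
tcp_pos: [0.4878, -0.4595, 0.1239]
orientation: [-0.0, -0.047, 0.999, 0.001]
wrist_force: [-0.3, -0.2, -1.9]
finger_gap: 0.0524
t 29.95 pos [ 0.4878 -0.4595  0.1239] phi -95.3 j6 -0.97 gap 0.0524 F [-0.3 -0.2 -1.9]
roll units 0.02 ; after roll dx -0.06 dy -0.03 dz 6.40 (units of 20mm), tilt z [-0.001  0.002 -1.   ]
```

View pics/w11.png

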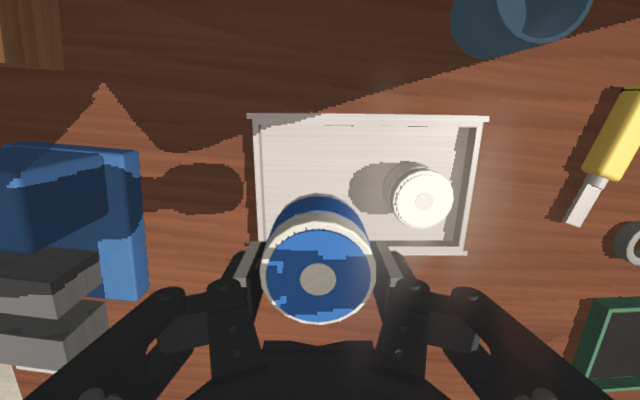

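```bash
python3 - <<'E'
from h import *
import pickle
c,im=pickle.load(open('w11.pkl','rb'))
P=np.array([onz(c,p,.02)[:2] for p in [(248,114),(488,117),(465,253),]]);print(P.round(4),'ctr',(P[0]+P[2])/2)
print('white',onz(c,(422,201),.053),'vise',[onz(c,(147,250),z)[:2].round(3) for z in (0,.05,.1)])
E
```

```text
[[ 0.4255 -0.5275]
 [ 0.407  -0.3103]
 [ 0.5435 -0.2998]] ctr [ 0.48447464 -0.41364997]
white [ 0.48266878 -0.36893998  0.053     ] vise [array([ 0.582, -0.641]), array([ 0.554, -0.612]), array([ 0.526, -0.582])]
```

```bash
python3 -m handwheel '[{"dx":0,"dy":0,"dz":1,"roll":0},{"dx":0,"dy":0,"dz":1,"roll":0},{"dx":0,"dy":0,"dz":1,"roll":0},{"dx":0,"dy":0,"dz":1,"roll":0},{"dx":0,"dy":0,"dz":0.9,"roll":0},{"dx":0,"dy":0,"dz":0.7,"roll":0},{"dx":0,"dy":0,"dz":0.3,"roll":0},{"dx":0,"dy":0,"dz":0,"roll":0}]'; python3 -m handwheel '[{"dx":0,"dy":0,"dz":0.1,"roll":0},{"dx":0,"dy":0,"dz":0.1,"roll":0},{"dx":0,"dy":0,"dz":0,"roll":0},{"dx":0,"dy":0,"dz":0,"roll":0}]'; python3 -m handwheel '[{"dx":0,"dy":0,"dz":0.1,"roll":0},{"dx":0,"dy":0,"dz":0,"roll":0},{"dx":0,"dy":0,"dz":0,"roll":0}]'; python3 go.py .489 -.46 -.0045 -95.2
```

```text
clock: 30.67
tcp_pos: [0.4883, -0.4574, 0.0049]
orientation: [-0.001, -0.048, 0.999, 0.002]
wrist_force: [-0.0, 0.0, -1.9]
finger_gap: 0.0522
clock: 31.0
tcp_pos: [0.4892, -0.4604, 0.0038]
orientation: [0.001, -0.047, 0.999, -0.001]
wrist_force: [-0.4, -0.4, -1.0]
finger_gap: 0.0523
clock: 31.25
tcp_pos: [0.4886, -0.46, 0.0009]
orientation: [0.0, -0.047, 0.999, -0.0]
wrist_force: [-0.2, -0.3, -2.1]
finger_gap: 0.0527
t 31.25 pos [ 0.4886 -0.46    0.0009] phi -95.4 j6 -0.97 gap 0.0527 F [-0.2 -0.3 -2.1]
roll units 0.03 ; after roll dx -0.02 dy -0.00 dz 0.27 (units of 20mm), tilt z [ 0. -0. -1.]
```

```bash
python3 -m handwheel '[{"dx":0,"dy":0,"dz":0.1,"roll":0},{"dx":0,"dy":0,"dz":0.1,"roll":0},{"dx":0,"dy":0,"dz":0,"roll":0},{"dx":0,"dy":0,"dz":0,"roll":0}]'; python3 -m handwheel '[{"dx":0,"dy":0,"dz":0.1,"roll":0},{"dx":0,"dy":0,"dz":0,"roll":0},{"dx":0,"dy":0,"dz":0,"roll":0}]'
```

```text
clock: 31.58
tcp_pos: [0.4885, -0.4597, -0.0035]
orientation: [-0.0, -0.047, 0.999, 0.0]
wrist_force: [0.1, -0.3, -1.5]
finger_gap: 0.0526
clock: 31.83
tcp_pos: [0.4888, -0.4601, -0.0042]
orientation: [0.0, -0.047, 0.999, -0.0]
wrist_force: [-2.7, 1.6, 5.3]
finger_gap: 0.0526
```

```bash
python3 -m handwheel '[{"dx":0,"dy":0,"dz":0,"roll":0},{"dx":0,"dy":0,"dz":0,"roll":0},{"dx":0,"dy":0,"dz":0,"roll":0},{"dx":0,"dy":0,"dz":0,"roll":0}]' 58;  python3 -m handwheel '[{"dx":0,"dy":0,"dz":-0.6,"roll":0},{"dx":0,"dy":0,"dz":-1,"roll":0},{"dx":0,"dy":0,"dz":-1,"roll":0},{"dx":0,"dy":0,"dz":-1,"roll":0},{"dx":0,"dy":0,"dz":-1,"roll":0.8},{"dx":0,"dy":0,"dz":-1,"roll":0.8},{"dx":0,"dy":0,"dz":-1,"roll":0.8},{"dx":0,"dy":0,"dz":-0.7,"roll":0.8}]'
python3 - <<'E'
from h import *
c=env.calibration('wrist'); im=env.read_camera('wrist'); cv2.imwrite('pics/w12.png',im)
E
python3 go.py .436 -.172 .14 -76
```

```text
clock: 32.17
tcp_pos: [0.4887, -0.46, -0.0054]
orientation: [0.0, -0.047, 0.999, -0.0]
wrist_force: [-0.4, 0.7, -0.3]
finger_gap: 0.0658
clock: 32.83
tcp_pos: [0.4892, -0.4605, 0.1441]
orientation: [0.001, 0.122, 0.993, -0.001]
wrist_force: [-0.4, -0.7, -0.3]
finger_gap: 0.0662
t 32.88 pos [ 0.4901 -0.4615  0.1469] phi -75.8 j6 -0.63 gap 0.0658 F [0.8 0.3 2.8]
roll units -0.04 ; after roll dx 6.13 dy 13.39 dz 0.34 (units of 20mm), tilt z [ 0.005 -0.005 -1.   ]
```

View pics/w12.png

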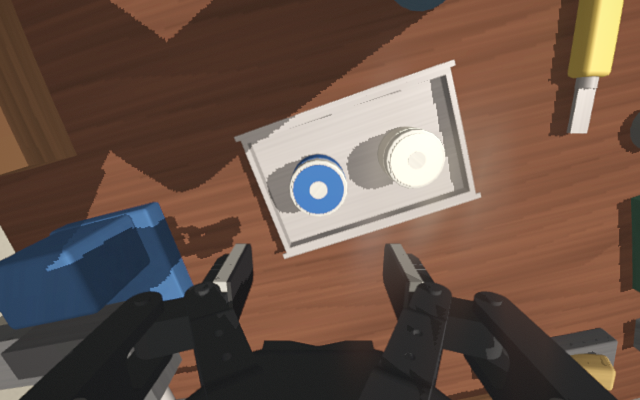

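Both tins stand inside the drip tray. Now the chisel.

```bash
python3 -m handwheel '[{"dx":0.44,"dy":0.96,"dz":0,"roll":0},{"dx":0.44,"dy":0.96,"dz":0,"roll":0},{"dx":0.44,"dy":0.96,"dz":0,"roll":0},{"dx":0.44,"dy":0.96,"dz":0,"roll":0},{"dx":0.44,"dy":0.96,"dz":0,"roll":0},{"dx":0.44,"dy":0.96,"dz":0,"roll":0},{"dx":0.44,"dy":0.96,"dz":0,"roll":0},{"dx":0.44,"dy":0.96,"dz":0,"roll":0}]' 0 >/dev/null; python3 -m handwheel '[{"dx":0.44,"dy":0.96,"dz":0,"roll":0},{"dx":0.44,"dy":0.96,"dz":0,"roll":0},{"dx":0.44,"dy":0.96,"dz":0,"roll":0},{"dx":0.44,"dy":0.96,"dz":0,"roll":0},{"dx":0.44,"dy":0.96,"dz":0,"roll":0},{"dx":0.44,"dy":0.96,"dz":0,"roll":0},{"dx":0,"dy":0,"dz":0,"roll":0},{"dx":0,"dy":0,"dz":0,"roll":0}]'
python3 - <<'E'
from meas import *
import pickle
c=env.calibration('wrist'); im=env.read_camera('wrist'); cv2.imwrite('pics/w13.png',im); pickle.dump((c,im),open('w13.pkl','wb'))
h=cv2.cvtColor(im,cv2.COLOR_BGR2HSV);H,S,V=[h[...,i].astype(int) for i in range(3)]
rect(c,im,(H>20)&(H<35)&(S>110)&(V>80),.013,(.41,-.17))
E
python3 go.py .436 -.172 -.018 -76
```

```text
clock: 34.22
tcp_pos: [0.433, -0.1687, 0.1411]
orientation: [0.0, 0.119, 0.993, -0.0]
wrist_force: [-0.7, 0.0, -0.1]
finger_gap: 0.0855
center 409.3 -168.2 size 93.0 26.9 longaxis -13.9 deg
t 34.27 pos [ 0.4334 -0.1695  0.1411] phi -76.3 j6 -0.31 gap 0.0854 F [-0.8 -0.5  0.8]
roll units 0.05 ; after roll dx -0.16 dy -0.09 dz 7.95 (units of 20mm), tilt z [ 0.001 -0.001 -1.   ]
```

View pics/w13.png

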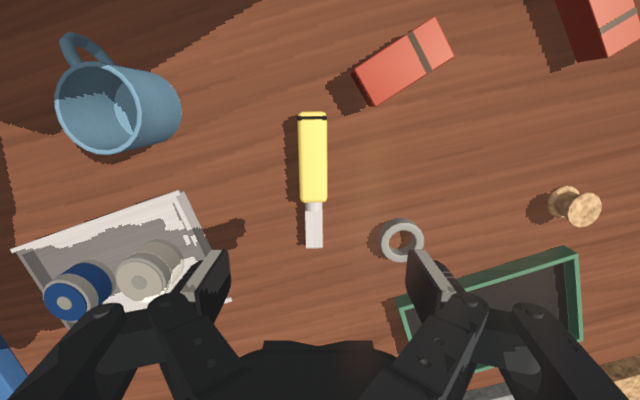

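```bash
python3 -m handwheel '[{"dx":-0.16,"dy":-0.22,"dz":1,"roll":0},{"dx":0,"dy":0,"dz":1,"roll":0},{"dx":0,"dy":0,"dz":1,"roll":0},{"dx":0,"dy":0,"dz":1,"roll":0},{"dx":0,"dy":0,"dz":1,"roll":0},{"dx":0,"dy":0,"dz":1,"roll":0},{"dx":0,"dy":0,"dz":1,"roll":0},{"dx":0,"dy":0,"dz":0.6,"roll":0}]'; python3 -m handwheel '[{"dx":0,"dy":0,"dz":0.2,"roll":0},{"dx":0,"dy":0,"dz":0.15,"roll":0},{"dx":0,"dy":0,"dz":0,"roll":0},{"dx":0,"dy":0,"dz":0,"roll":0}]';  python3 -m handwheel '[{"dx":0,"dy":0,"dz":0,"roll":0},{"dx":0,"dy":0,"dz":0,"roll":0},{"dx":0,"dy":0,"dz":0,"roll":0},{"dx":0,"dy":0,"dz":0,"roll":0},{"dx":0,"dy":0,"dz":0,"roll":0},{"dx":0,"dy":0,"dz":0,"roll":0},{"dx":0,"dy":0,"dz":0,"roll":0}]' 255 50
```

```text
clock: 34.93
tcp_pos: [0.4346, -0.1751, -0.0132]
orientation: [-0.001, 0.12, 0.993, 0.0]
wrist_force: [-1.6, -0.0, -0.6]
finger_gap: 0.0853
clock: 35.27
tcp_pos: [0.4359, -0.1752, -0.0176]
orientation: [0.001, 0.12, 0.993, -0.0]
wrist_force: [0.2, 0.2, 0.2]
finger_gap: 0.0851
clock: 35.85
tcp_pos: [0.4356, -0.1746, -0.0176]
orientation: [0.001, 0.12, 0.993, -0.0]
wrist_force: [-1.0, 1.7, 5.9]
finger_gap: 0.0264
```

```bash
python3 -m handwheel '[{"dx":0,"dy":0,"dz":-0.5,"roll":0},{"dx":0,"dy":0,"dz":-1,"roll":0},{"dx":0,"dy":0,"dz":-1,"roll":0},{"dx":0,"dy":0,"dz":-1,"roll":0},{"dx":0,"dy":0,"dz":-1,"roll":1},{"dx":0,"dy":0,"dz":-1,"roll":1},{"dx":0,"dy":0,"dz":-1,"roll":1},{"dx":0,"dy":0,"dz":0,"roll":1}]'; python3 -m handwheel '[{"dx":0,"dy":0,"dz":0,"roll":1},{"dx":0,"dy":0,"dz":0,"roll":1},{"dx":0,"dy":0,"dz":0,"roll":1},{"dx":0,"dy":0,"dz":0,"roll":1},{"dx":0,"dy":0,"dz":0,"roll":1},{"dx":0,"dy":0,"dz":0,"roll":1},{"dx":0,"dy":0,"dz":0,"roll":1},{"dx":0,"dy":0,"dz":0,"roll":0.9}]';python3 go.py .655 -.001 .11 -5; python3 - <<'E'
from h import *
im=env.read_camera('wrist'); cv2.imwrite('pics/w14.png',im)
E
```

```text
clock: 36.52
tcp_pos: [0.4371, -0.1756, 0.1153]
orientation: [0.003, 0.326, 0.945, -0.001]
wrist_force: [1.5, 0.0, -2.1]
finger_gap: 0.0266
clock: 37.18
tcp_pos: [0.4347, -0.1742, 0.1113]
orientation: [-0.001, 0.679, 0.734, -0.0]
wrist_force: [-0.3, -0.6, -1.8]
finger_gap: 0.0263
t 37.18 pos [ 0.4347 -0.1742  0.1113] phi -4.5 j6 0.94 gap 0.0263 F [-0.3 -0.6 -1.8]
roll units -0.08 ; after roll dx 7.67 dy 11.73 dz 0.06 (units of 20mm), tilt z [-0.001  0.001 -1.   ]
```

View pics/w14.png

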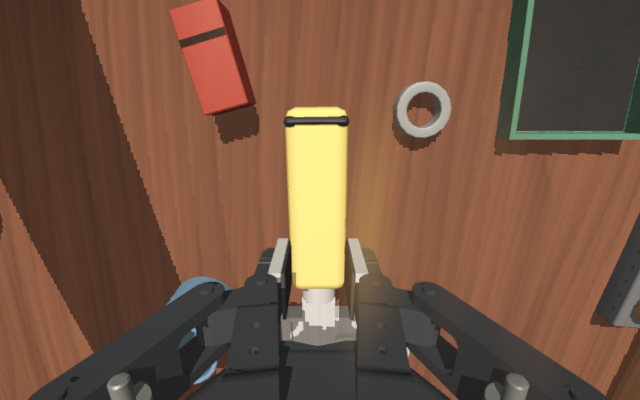

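```bash
python3 -m handwheel '[{"dx":0.3,"dy":0.5,"dz":0,"roll":-0.1},{"dx":0.64,"dy":0.98,"dz":0,"roll":0},{"dx":0.64,"dy":0.98,"dz":0,"roll":0},{"dx":0.64,"dy":0.98,"dz":0,"roll":0},{"dx":0.64,"dy":0.98,"dz":0,"roll":0},{"dx":0.64,"dy":0.98,"dz":0,"roll":0},{"dx":0.64,"dy":0.98,"dz":0,"roll":0},{"dx":0.64,"dy":0.98,"dz":0,"roll":0}]'>/dev/null; python3 -m handwheel '[{"dx":0.64,"dy":0.98,"dz":0,"roll":0},{"dx":0.64,"dy":0.98,"dz":0,"roll":0},{"dx":0.64,"dy":0.98,"dz":0,"roll":0},{"dx":0.64,"dy":0.98,"dz":0,"roll":0},{"dx":0.3,"dy":0.45,"dz":0,"roll":0},{"dx":0,"dy":0,"dz":0,"roll":0},{"dx":0,"dy":0,"dz":0,"roll":0}]';python3 go.py .655 -.001 -.012 -5; python3 - <<'E'
from h import *
import pickle
c=env.calibration('wrist');im=env.read_camera('wrist'); cv2.imwrite('pics/w15.png',im);pickle.dump((c,im),open('w15.pkl','wb'))
E
```

```text
clock: 38.48
tcp_pos: [0.6545, 0.0007, 0.1108]
orientation: [-0.001, 0.672, 0.741, -0.0]
wrist_force: [-0.7, -1.0, -0.9]
finger_gap: 0.0268
t 38.48 pos [0.6545 0.0007 0.1108] phi -5.6 j6 1.35 gap 0.0268 F [-0.7 -1.  -0.9]
roll units 0.10 ; after roll dx -0.09 dy 0.02 dz 6.14 (units of 20mm), tilt z [-0.001  0.    -1.   ]
```

View pics/w15.png

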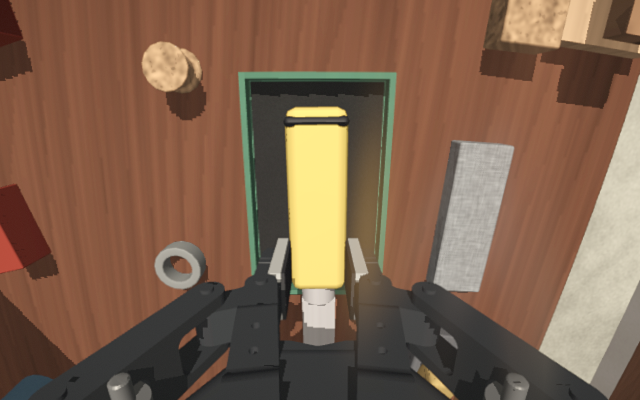

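The chisel is centred over the tool tray and parallel to it. Lowering.

```bash
python3 -m handwheel '[{"dx":-0.1,"dy":0,"dz":1,"roll":0.1},{"dx":0,"dy":0,"dz":1,"roll":0},{"dx":0,"dy":0,"dz":1,"roll":0},{"dx":0,"dy":0,"dz":1,"roll":0},{"dx":0,"dy":0,"dz":0.9,"roll":0},{"dx":0,"dy":0,"dz":0.6,"roll":0},{"dx":0,"dy":0,"dz":0.2,"roll":0},{"dx":0,"dy":0,"dz":0,"roll":0}]'; python3 -m handwheel '[{"dx":0,"dy":0,"dz":0.1,"roll":0},{"dx":0,"dy":0,"dz":0,"roll":0},{"dx":0,"dy":0,"dz":0,"roll":0}]'; python3 go.py .655 -.001 -.012 -5
```

```text
clock: 39.2
tcp_pos: [0.6534, -0.0027, -0.0032]
orientation: [-0.001, 0.677, 0.736, -0.001]
wrist_force: [-0.1, 0.2, -1.4]
finger_gap: 0.0266
clock: 39.45
tcp_pos: [0.6556, -0.0025, -0.0029]
orientation: [0.001, 0.677, 0.736, 0.001]
wrist_force: [0.3, -0.2, -1.8]
finger_gap: 0.0267
t 39.45 pos [ 0.6556 -0.0025 -0.0029] phi -4.8 j6 1.36 gap 0.0267 F [ 0.3 -0.2 -1.8]
roll units -0.03 ; after roll dx 0.08 dy -0.02 dz 0.45 (units of 20mm), tilt z [ 0.002 -0.    -1.   ]
```

```bash
python3 -m handwheel '[{"dx":0,"dy":0,"dz":0.15,"roll":0},{"dx":0,"dy":0,"dz":0.15,"roll":0},{"dx":0,"dy":0,"dz":0,"roll":0},{"dx":0,"dy":0,"dz":0,"roll":0}]'; python3 -m handwheel '[{"dx":0,"dy":0,"dz":0.1,"roll":0},{"dx":0,"dy":0,"dz":0,"roll":0},{"dx":0,"dy":0,"dz":0,"roll":0}]'; python3 -m handwheel '[{"dx":0,"dy":0,"dz":0.05,"roll":0},{"dx":0,"dy":0,"dz":0,"roll":0},{"dx":0,"dy":0,"dz":0,"roll":0}]'
```

```text
clock: 39.78
tcp_pos: [0.6544, -0.0023, -0.0104]
orientation: [-0.0, 0.677, 0.736, -0.0]
wrist_force: [0.1, -0.1, -1.5]
finger_gap: 0.0266
clock: 40.03
tcp_pos: [0.6546, -0.0024, -0.0123]
orientation: [-0.0, 0.677, 0.736, -0.0]
wrist_force: [0.5, 0.7, -0.8]
finger_gap: 0.0263
clock: 40.28
tcp_pos: [0.6548, -0.0024, -0.0125]
orientation: [0.0, 0.677, 0.736, 0.0]
wrist_force: [-2.2, -0.1, 3.8]
finger_gap: 0.027
```

```bash
python3 -m handwheel '[{"dx":0,"dy":0,"dz":0,"roll":0},{"dx":0,"dy":0,"dz":0,"roll":0},{"dx":0,"dy":0,"dz":0,"roll":0},{"dx":0,"dy":0,"dz":0,"roll":0}]' 110;  python3 -m handwheel '[{"dx":0,"dy":0,"dz":-0.6,"roll":0},{"dx":0,"dy":0,"dz":-1,"roll":0},{"dx":0,"dy":0,"dz":-1,"roll":0},{"dx":0,"dy":0,"dz":-1,"roll":0},{"dx":0,"dy":0,"dz":-1,"roll":0},{"dx":0,"dy":0,"dz":-1,"roll":0},{"dx":0,"dy":0,"dz":-1,"roll":0},{"dx":0,"dy":0,"dz":-1,"roll":0}]';python3 -m handwheel '[{"dx":0,"dy":0,"dz":-1,"roll":0},{"dx":0,"dy":0,"dz":-1,"roll":0},{"dx":0,"dy":0,"dz":0,"roll":0},{"dx":0,"dy":0,"dz":0,"roll":0}]'
python3 - <<'E'
from h import *
for n in ('wrist','scene','side'): cv2.imwrite(f'pics/f_{n}.png',env.read_camera(n))
E
```

```text
clock: 40.62
tcp_pos: [0.6548, -0.0024, -0.0133]
orientation: [0.0, 0.677, 0.736, 0.0]
wrist_force: [-0.4, 0.0, -0.4]
finger_gap: 0.0488
clock: 41.28
tcp_pos: [0.6547, -0.0024, 0.1409]
orientation: [0.0, 0.677, 0.736, 0.0]
wrist_force: [0.9, 0.1, -0.3]
finger_gap: 0.0482
clock: 41.62
tcp_pos: [0.6558, -0.0025, 0.1811]
orientation: [0.002, 0.677, 0.736, 0.001]
wrist_force: [0.7, 0.5, -0.4]
finger_gap: 0.0484
```

View pics/f_wrist.png

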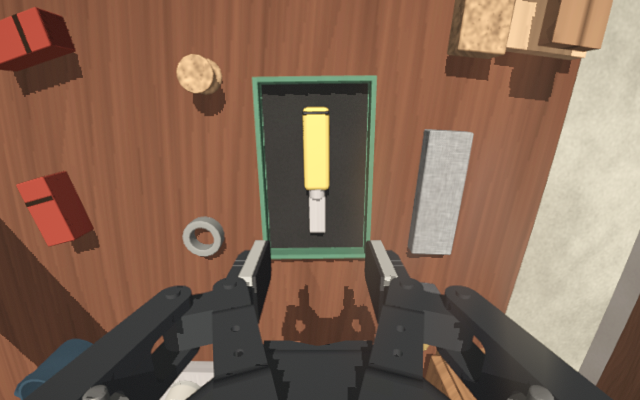

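View pics/f_scene.png

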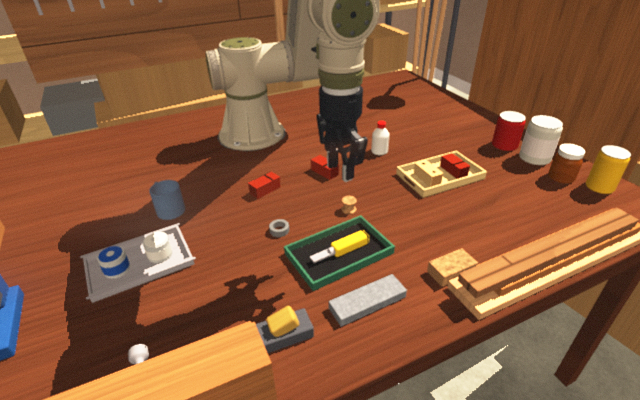

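View pics/f_side.png

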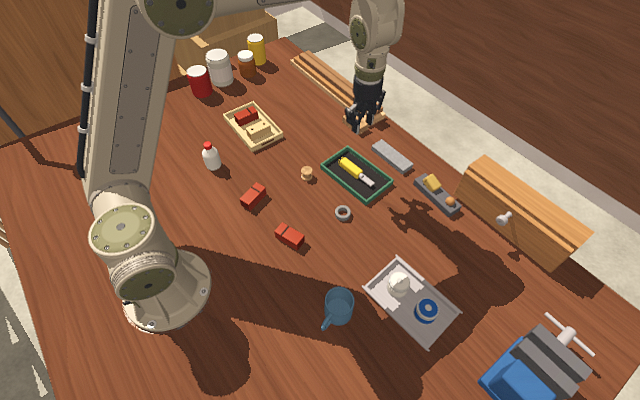

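All five things are in their trays: offcuts at (428,175) and (455,166), tins at (113,261) and (157,246), chisel at (340,248) in the scene view. The mug is at (168,200), as before, and the gripper is clear of everything. Handing in.

```bash
python3 - <<'E'
from workcell import env
print(env.hand_in())
E
```

```text
the job is handed in; nothing more can be done
None
```

The job is handed in at about 42 s. Both offcuts lie flat in the crate, both tins stand upright in the drip tray, and the chisel lies flat in the tool tray. I took the red offcut farthest to the robot's left at the start.

**Final checks:** pictures from the wrist, scene and side cameras show every item on its tray floor, with nothing stacked or on a rim. The mug appears at the same place in the scene picture as at the start. The gripper was clear of everything, and the largest wrist force I read was about 6 N.

**What failed or disagreed:**
- **First grasp:** it missed because the real fingertips sit about 25 mm above the reported TCP height. The fingers shut on top of the red offcut with about 1 N and did not move it noticeably. I measured the offset from two cameras and corrected for it in every later move.
- **Camera positions:** the fixed cameras and the wrist camera differed by up to about 10 mm. I used the wrist camera, because its measured tray and offcut sizes came closest to the given dimensions.

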